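# Pack the two-layer gauging case

## Robot

A 6-joint arm with a two-finger parallel gripper is mounted at the origin on a cart in front of the work surface, level with it; the furniture and walls round the work are solid. World frame = base frame: x ahead of the robot, y to its left, z up, the work surface at z = 0. Lengths are in m, angles in rad, forces in N, time in s.
With the tool pointing down it reaches from about 0.25 to 0.725 m from the base axis. Payload 4 kg.
Tool frame: the origin (TCP) lies at the very end of the fingers, on their centre line; the grasp point (between the pads) lies 19 mm behind it; x points along the fingers, z is the direction in which the jaws open and shut, and the axes are right-handed (so a half turn about x gives the same grasp; the last joint's range is limited). The gripper opens to 85 mm and grips with 20 to 120 N. Pads are 22 mm wide; open, the fingers measure 114 mm over their backs; the gripper's body (76 mm by 85 mm) begins 54 mm behind the grasp point. The pads swing forward as they close: fully open they stand 13 mm farther back than shut.
Start: joints at [-1.184, 0.241, 0.005, 1.335, 0, 1.571], TCP at [0.189, -0.463, 0.231] pointing down, gripper open.
Joint ranges: [-2.72, 2.72], [-1.05, 1.87], [-1.09, 1.28], [-1.99, 2.15], [-1.42, 1.44], [-3.14, 3.14]. Speed limits (rad/s): [2.79, 2.79, 3.14, 3.14, 3.14, 3.14].

## Interface

Orientations are given as a unit quaternion [x, y, z, w].
In Python, from workcell import bot gives the robot as it stands.
- The arm moves only by the tool apply_moves, never from a script. Its argument "targets" is one flat list of numbers, 7 for each row, row after row: the shift along the tool's x, y, z in units of 25 cm (1.0 is 25 cm), then the turn, a rotation vector about the tool's x, y, z in units of 0.5 rad (1.0 is 0.5 rad), then the opening, from 0 (shut) to 1 (fully open). In form: [tx, ty, tz, wx, wy, wz, claw, tx, ty, tz, wx, wy, wz, claw, ...]. A call has 1 to 12 rows; each row is the pose to reach, as a shift and turn from the pose commanded when the call began, along the tool's axes at that moment; what a row does not reach only later rows make up. A row lasts 1/12 s, in which the tool goes at most 41.7 mm and 7.16 degrees, less where a joint would pass 70% of its speed; a pose out of reach is approached as far as the arm can. A call with a number of a shift or a turn outside -1 to 1 is refused whole. A call with a gripper value outside its range is refused whole. The fingers move at their own pace and stop on an object; the grip force is fixed at half the most. Time passes only in rows, so rows that repeat a pose let the fingers close. It gives the time, the measured TCP pose, the force and the opening at its end, in the units of the state.
- bot.get_obs(): the state, without advancing time (a new reading comes with each control period).
- bot.camera(name): name is "scene" or "side" or "wrist"; returns (picture, depth): 400x640x3 uint8, red, green, blue; 400x640 float32, m along the optical axis (not along the pixel's ray), 0 where there is no reading.
- bot.camera_params(name): a dict with "fx", "fy", "cx", "cy" (pixels), "T" (4x4, takes a point from camera to world coordinates); the wrist camera has in their place "tool_from_camera" (4x4, takes a point from camera to tool coordinates, whose origin is the TCP and whose axes are the tool frame's). Camera axes: x right, y up, looking along -z (the intrinsics and any distortion apply to the point x, -y, -z); pixel columns grow to the right and rows downward; lengths in m; the calibration is good to about 2 mm. A picture is of the moment at which its call begins: read the wrist's pose just before it. camera_params takes no time and is no camera call.
- bot.job_done(): hands the job in, once; it reports no verdict.
The state is a dict: "clock": time; "joint_pos": joint angles; "joint_vel": joint speeds; "tau": joint torques, N m; "eef_pos": TCP position; "tool_rot": TCP orientation; "ft_force": force on the tool from outside, world axes, zero at the start; "ft_torque": the same for the moment, N m; "grip_width": finger opening in m.
Only numpy, scipy, OpenCV 4.12 (cv2) and the standard library are available. Lean on these libraries where they do the work, as an engineer would, in place of code of your own. Each camera call takes 0.05 s, during which the arm holds its last target.

## Task

Pack the wooden gauging case: stand the V-block upright and lay the bored steel block in their nests in the bottom, lift the plywood insert off the sloping stand and seat it level on the corner posts over them, then lay the dial gauge in its nest in the insert, face up with its stem in the channel, and shut the lid. Leave the collet, the small jar, the solder spool and the square bar where they are.

Things in the scene. Friction and masses are not known exactly. Their poses are not given: they have to be found in the camera images.
- v_nest (a point): Middle of the floor of the square nest for the V-block, in the bottom of the case: 43.5 x 43.5 mm inside, ribs 10 mm high and 6 mm thick. Axes are the case's: z up, x from the case's front to its hinge, y along its length. The case is fixed, 128 (x) x 202 (y) x 58 mm high, walls 7 mm, inside 114 x 188 mm; this nest's floor is 6 mm above the bench.
- block_nest (a point): Middle of the floor of the long nest for the bored block, in the bottom of the case: 96 (case x) x 42.5 (case y) mm inside, ribs 10 mm high and 6 mm thick; its floor is 14 mm above the bench. Same axes; 93 mm from v_nest along -y.
- insert_seat (a point): Centre of the case at the height of the tops of its four corner posts (12 x 12 mm, 48 mm above the bench, 10 mm below the rim), on which the insert's underside comes to rest. Axes are the case's.
- lid_hinge (a point): Middle of the lid's hinge line, on the top of the case's far wall (64 mm along the case's +x from its centre, 58 mm above the bench). The hinge line runs along the case's y.
- case_lid (a joint): Lid of the case: hollow, 128 x 202 mm, 28 mm deep over the rim; 0 = shut, grows as it opens (rad), opens away from the robot up to 2.05. Starts open, leaning back beyond upright. The hinge is stiff: it stays where it is left and takes about 2 to 4 N at its front edge to move.
- lid_edge (a point): Middle of the outer top edge of the lid's front side, 128 mm from the hinge and 28 mm above the rim when shut. Moves with the lid.
- insert_base (a point): Centre of the underside of the plywood insert (the divider): plate 109 (x) x 183 (y) x 5 mm, about 0.2 kg; its own z is the plate's upward normal. It fits the case either way round, with 2.5 mm to spare on each side. It starts on the sloping stand, on a face inclined 35 degrees, its long front edge against the stand's low lip; its x points up the slope.
- insert_handle (a point): Middle of the insert's bridge handle: an aluminium bar 56 (x) x 10 (y) x 12 (z) mm, free underneath between its two feet; the bar reaches from 12 to 24 mm above the plate's upper face; offset from insert_base by (0, -14, 23) mm in the insert's axes. Axes are the insert's. On the far side of the bar from the gauge's nest a low strip with spare contact points is fixed to the plate.
- gauge_nest (a point): Middle of the round-body part of the dial gauge's nest, on the upper face of the insert's plate; offset from insert_base by (13, 44, 5) mm in the insert's axes, whose axes it has. Pocket 52 mm wide, ribs 6 mm high; the gauge's stem lies in a channel 13 mm wide that leads off along the insert's -x, so the gauge's y must point along the insert's +x.
- vee_block_mid (a point): Centre of the dark steel V-block, 36 (x) x 38 (y) x 40 (z) mm, about 0.16 kg, standing upright on the bench (z up); the V groove runs from top to bottom in an x face, the y faces are flat. Fits its nest in any quarter turn.
- bored_block_mid (a point): Centre of the bored steel block, 36 (x) x 88 (y) x 30 (z) mm, lying on the bench, z up, about 0.25 kg.
- gauge_mid (a point): Centre of the round body of the dial gauge, half-way up (9 mm above its underside). The body is 50 mm across at the bezel (12 to 18 mm up) and 47 mm below; the stem sticks out along the gauge's -y to 61 mm from this point, a small lug along +y to 31 mm. Lies face up, z up, about 0.11 kg.
- collet: turned steel collet standing among the parts, 33 mm wide, 41 mm tall; not part of the kit. Origin under its centre.
- small_jar: small clear jar with a white screw lid, 42 mm wide, 45 mm tall, behind and to the right of the case; not part of the kit. Origin under its centre.
- spool: spool of solder wire, 50 mm wide, 36 mm tall, behind and to the left of the case; not part of the kit. Origin under its centre.
- square_bar: dark square steel bar, 16 x 100 (y) x 16 mm, lying flat among the parts; not part of the kit. Origin under its centre.
Things that resemble listed ones, but are neither listed nor needed, are in the scene too. Leave any green or red look-alike of the part that bears vee_block_mid alone.

How it is judged:
By the outcome, as a careful person would: the job done as asked, in the order asked, and still so for the second after the job is handed in, with the robot touching nothing.
It also fails if it takes over 72 s, if anything falls off the work surface, if the arm or the gripper's body presses on something with over 40 N, if the wrist force passes 120 N, or if a joint passes its speed limit or range.

## Working session

There is one attempt and no reset: what is moved stays moved. The work goes in short steps, Python scripts to look and compute and a tool call to move; the robot and the scene stay as the last step left them, time stands still between calls to the robot, and variables do not carry over. Pictures are saved under pics/ and viewed, and the job is handed in when it is done.

Besides the shell and the picture viewer there is one more tool, called as name(argument=value, ...) on one line, values as JSON. apply_moves: Moves the arm, as the interface text tells. Its arguments: {"type":"object","properties":{"targets":{"type":"array"}},"required":["targets"]}

```bash
ls; mkdir -p pics
cat > h.py <<'E'
import numpy as np, cv2
from workcell import bot
from scipy.spatial.transform import Rotation as R
def save(n,im,s=None):
    if s: im=cv2.resize(im,None,fx=s,fy=s,interpolation=cv2.INTER_CUBIC)
    cv2.imwrite('pics/'+n+'.png',im[...,::-1])
def cam(name):
    o=bot.get_obs(); im,d=bot.camera(name); p=bot.camera_params(name)
    if 'T' in p: T=np.array(p['T'])
    else:
        W=np.eye(4);W[:3,:3]=R.from_quat(o['tool_rot']).as_matrix();W[:3,3]=o['eef_pos'];T=W@np.array(p['tool_from_camera'])
    return im,d,p,T
def cloud(d,p,T):
    h,w=d.shape;u,v=np.meshgrid(np.arange(w),np.arange(h))
    k=p.get('dist',None)
    X=np.stack([(u-p['cx'])/p['fx']*d,-(v-p['cy'])/p['fy']*d,-d],-1)
    P=X@T[:3,:3].T+T[:3,3]; P[d<=0]=np.nan
    return P
E
python3 - <<'E'
from h import *
print(bot.get_obs())
for n in ['scene','side','wrist']:
    im,d,p,T=cam(n);print(n,{k:v for k,v in p.items()});save(n+'0',im)
    np.savez('pics/%s0.npz'%n,im=im,d=d,T=T,P=cloud(d,p,T))
E
```

```text
pics
{'clock': 0.0, 'joint_pos': array([-1.18399899e+00,  2.41375779e-01,  3.75508672e-03,  1.33518629e+00,
       -3.20970565e-05,  1.57079481e+00]), 'joint_vel': array([ 7.56075484e-04,  4.09202343e-04,  3.40287239e-04, -1.43289902e-03,
        4.25619796e-05,  5.37154145e-04]), 'tau': array([ 2.40379695e-04, -3.72320044e+01,  2.52406758e+01,  1.70105539e-02,
       -6.93180723e-06, -8.87024214e-06]), 'eef_pos': array([ 0.18837249, -0.4624984 ,  0.2304433 ]), 'tool_rot': array([ 0.39496731,  0.58737224, -0.39419278,  0.58617977]), 'ft_force': array([-0.49304459, -0.727919  ,  1.25856531]), 'ft_torque': array([0.03996594, 0.03608095, 0.02559608]), 'grip_width': 0.08546658891784806}
scene {'fx': 442.47652846798695, 'fy': 442.47652846798695, 'cx': 322.2558895777286, 'cy': 196.6363701745479, 'T': array([[-0.73568268,  0.44215768, -0.51309607, -0.24105028],
       [-0.67723524, -0.4677633 ,  0.56793479,  0.83254845],
       [ 0.01110921,  0.76530653,  0.64357012,  1.02448295],
       [ 0.        ,  0.        ,  0.        ,  1.        ]])}
side {'fx': 455.8310562706822, 'fy': 455.8310562706822, 'cx': 324.1735242194154, 'cy': 200.30446240137815, 'T': array([[ 0.97655471,  0.11702   , -0.18068543,  0.24516911],
       [-0.21457477,  0.59651324, -0.7733884 , -1.11807321],
       [ 0.01727934,  0.79402662,  0.60763735,  0.96619827],
       [ 0.        ,  0.        ,  0.        ,  1.        ]])}
wrist {'fx': 306.6255659850125, 'fy': 306.6255659850125, 'cx': 319.3112499761825, 'cy': 203.54366629383549, 'tool_from_camera': array([[ 1.35605076e-04,  2.81899604e-01, -9.59443899e-01,
        -1.43317504e-01],
       [-3.05968135e-04,  9.59443874e-01,  2.81899554e-01,
         7.09325898e-02],
       [ 9.99999944e-01,  2.55332250e-04,  2.16357755e-04,
         2.87574808e-04],
       [ 0.00000000e+00,  0.00000000e+00,  0.00000000e+00,
         1.00000000e+00]])}
```

View pics/scene0.png

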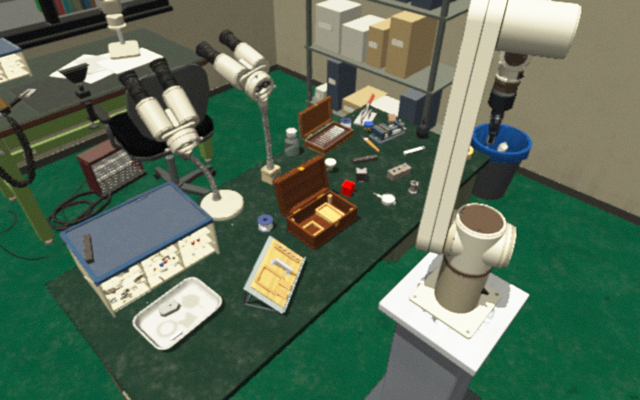

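View pics/side0.png

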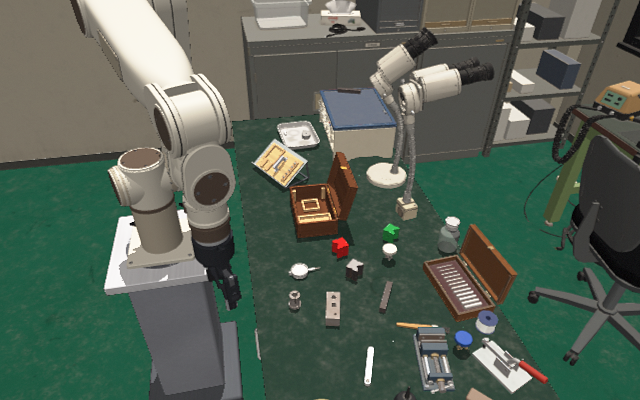

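View pics/wrist0.png

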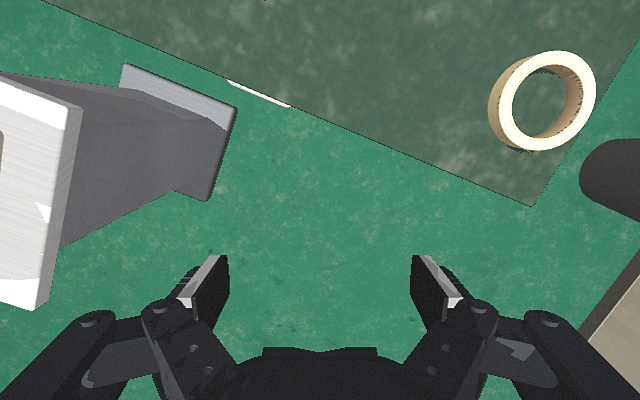

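Run:
```python
from h import *
a=np.load('pics/side0.npz');im=a['im'];P=a['P']
save('side_c1',im[120:250,240:370],6 if 0 else 4.5)
save('side_c2',im[215:335,280:420],5)
b=np.load('pics/scene0.npz');save('scene_c1',b['im'][150:320,225:430],3.8)
for n,(u,v) in dict(red=(340,243),green=(390,230),vb=(354,264),bored=(333,305),bar=(386,293),gauge=(299,270),collet=(295,296),jar=(389,248),table=(310,240)).items(): print(n,P[v,u].round(3))
```

```text
red [ 0.522 -0.153  0.04 ]
green [ 0.688 -0.127  0.041]
vb [ 0.539 -0.247  0.041]
bored [ 0.453 -0.358  0.017]
bar [ 0.604 -0.345  0.015]
gauge [ 0.387 -0.214  0.015]
collet [ 0.357 -0.326  0.038]
jar [ 0.656 -0.208  0.046]
table [ 0.445 -0.079  0.   ]
```

View pics/side_c1.png

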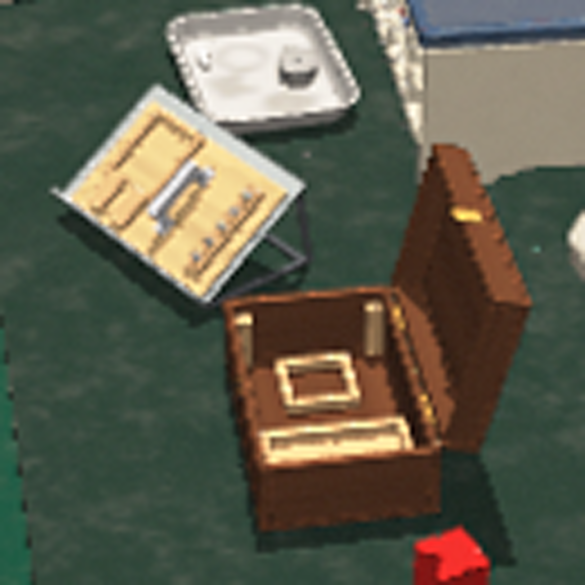

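View pics/side_c2.png

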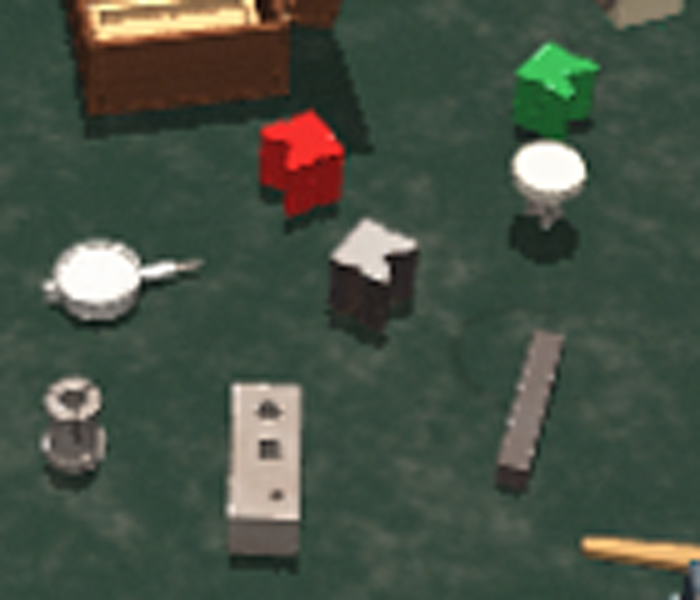

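View pics/scene_c1.png

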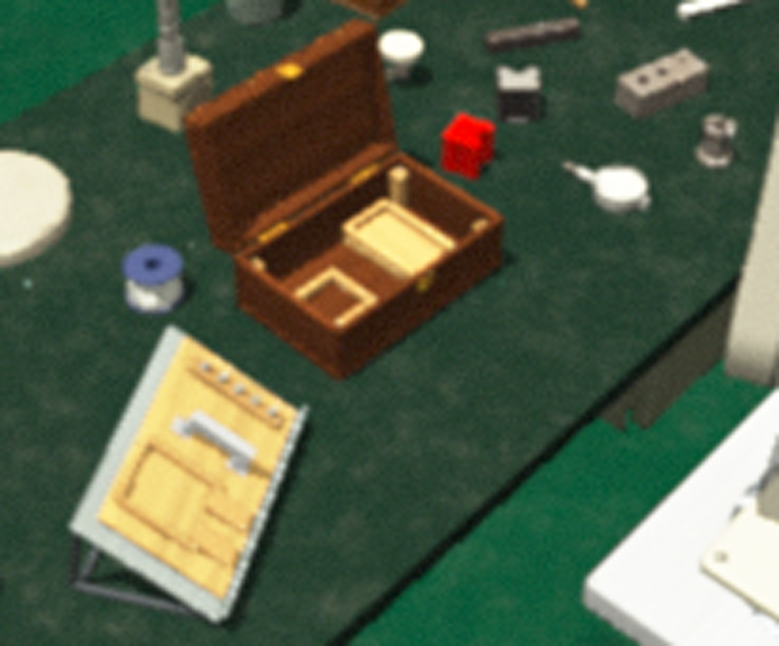

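Run:
```python
from h import *
o=bot.get_obs();print(R.from_quat(o['tool_rot']).as_matrix().round(3))
A={n:np.load('pics/%s0.npz'%n) for n in('side','scene')}
def pts(n,c,r,z0,z1):
    P=A[n]['P'].reshape(-1,3); m=(np.abs(P[:,0]-c[0])<r)&(np.abs(P[:,1]-c[1])<r)&(P[:,2]>z0)&(P[:,2]<z1)
    return P[m]
for nm,c,r,z0,z1 in [('red',(.525,-.153),.04,.036,.046),('vb',(.539,-.247),.04,.035,.046),('bored',(.453,-.34),.07,.026,.036),('bar',(.604,-.345),.07,.012,.02),('gauge',(.387,-.214),.045,.014,.024),('collet',(.357,-.326),.035,.036,.046),('jar',(.656,-.208),.04,.040,.05)]:
    for n in A:
        q=pts(n,c,r,z0,z1)
        if len(q)<5: print(nm,n,len(q));continue
        rc=cv2.minAreaRect((q[:,:2]*1000).astype(np.float32)); print(nm,n,len(q),'z',np.median(q[:,2]).round(4),np.array(rc[0]).round(1),np.array(rc[1]).round(1),round(rc[2],1))
# rim
for n in A:
    P=A[n]['P'].reshape(-1,3)
    m=(abs(P[:,2]-.058)<.003)&(P[:,0]>.35)&(P[:,0]<.75)&(P[:,1]>-.12)&(P[:,1]<.25)
    q=P[m];print(n,len(q),q.min(0),q.max(0))
    rc=cv2.minAreaRect((q[:,:2]*1000).astype(np.float32));print(rc)
```

```text
[[-0.001  0.926  0.377]
 [ 0.001  0.377 -0.926]
 [-1.     0.    -0.002]]
red side 109 z 0.0401 [ 522.2 -151.8] [38.6 39.2] 12.7
red scene 71 z 0.0409 [ 523.  -149.4] [35.5 45.2] 15.8
vb side 122 z 0.0402 [ 540.7 -250.1] [41.1 36.3] 44.0
vb scene 68 z 0.0414 [ 539. -244.] [37.7 38.6] 39.6
bored side 336 z 0.0298 [ 449.8 -367.9] [90.1 35.1] 74.3
bored scene 145 z 0.0313 [ 449.2 -363.9] [91.1 43.9] 73.8
bar side 174 z 0.0162 [ 565.6 -331.1] [102.2 100.9] 61.1
bar scene 76 z 0.0165 [ 601.6 -349.9] [100.4  22. ] 61.9
gauge side 155 z 0.016 [ 388.9 -213.1] [49.7 46. ] 52.3
gauge scene 99 z 0.0174 [ 388.6 -209.5] [48.4 50.5] 46.7
collet side 68 z 0.0401 [ 356.6 -323.7] [26.9 28.6] 23.6
collet scene 37 z 0.041 [ 355.9 -318.6] [27.5 35.3] 18.3
jar side 114 z 0.0441 [ 657.5 -209. ] [41.9 38.2] 70.5
jar scene 61 z 0.0459 [ 657.2 -202.6] [38.7 41. ] 38.8
side 377 [ 0.40885527 -0.07078404  0.05502251] [0.56812454 0.24809857 0.06099148]
((489.6527099609375, 88.4976577758789), (319.2984924316406, 156.88339233398438), 89.07331848144531)
scene 414 [ 0.40722344 -0.06709098  0.05500289] [0.57903523 0.24952535 0.06096836]
((494.46710205078125, 90.59310150146484), (313.08404541015625, 165.660888671875), 87.53036499023438)
```

apply_moves(targets=[0,0.5,-0.14,-0.5,0,0,0.9,0,1,-0.28,-1,0,0,0.9,0,1,-0.28,-1,0,0,0.9,0,1,-0.28,-1,0,0,0.9,0,1,-0.28,-1,0,0,0.9,0,1,-0.28,-1,0,0,0.9,0,1,-0.28,-1,0,0,0.9])

```text
clock: 0.73
eef_pos: [0.3975, -0.3003, 0.231]
tool_rot: [0.236, 0.667, -0.234, 0.667]
ft_force: [-0.4, -0.3, -0.4]
grip_width: 0.0769
```

```bash
cat >> h.py <<'E'
def st():
    o=bot.get_obs(); M=R.from_quat(o['tool_rot']).as_matrix()
    zy=np.degrees(np.arctan2(M[1,2],M[0,2]))
    print('t%.2f pos %s zyaw %.2f xaxis %s j %s F %s w %.1f'%(o['clock'],(o['eef_pos']*1000).round(1),zy,M[:,0].round(3),np.degrees(o['joint_pos']).round(1),o['ft_force'].round(1),o['grip_width']*1000))
    return o,M
def down(zyaw):
    a=np.radians(zyaw); z=np.array([np.cos(a),np.sin(a),0]); x=np.array([0,0,-1.]); return np.stack([x,np.cross(z,x),z],1)
def to(p,M1=None):
    o,M=st(); 
    s=M.T@(np.array(p)-o['eef_pos'])/.25
    r=np.zeros(3) if M1 is None else R.from_matrix(M.T@M1).as_rotvec()/.5
    print('shift',s.round(3),'turn',r.round(3))
E
python3 - <<'E'
from h import *
st()
im,d,p,T=cam('wrist');save('w1',im);np.savez('pics/w1.npz',im=im,d=d,T=T,P=cloud(d,p,T))
E
```

```text
t0.73 pos [ 397.5 -300.3  231. ] zyaw -38.83 xaxis [ 0.002  0.002 -1.   ] j [-37.1  13.6  -0.   76.4   0.1  91.7] F [-0.4 -0.3 -0.4] w 76.9
```

View pics/w1.png

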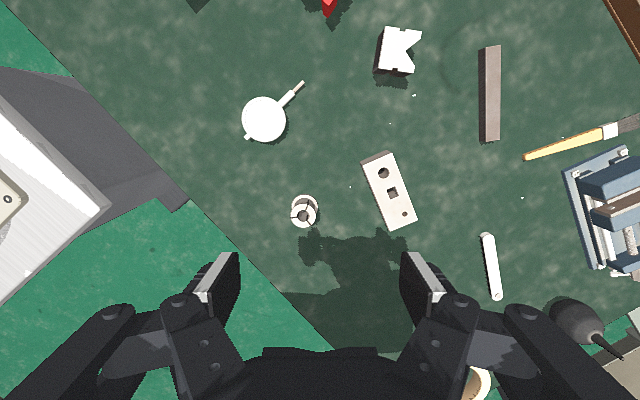

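```bash
cat >> h.py <<'E'
def rect(P,c,r,z0,z1,show=True):
    q=P.reshape(-1,3); q=q[np.isfinite(q[:,0])]
    m=(np.hypot(q[:,0]-c[0],q[:,1]-c[1])<r)&(q[:,2]>z0)&(q[:,2]<z1); q=q[m]
    rc=cv2.minAreaRect((q[:,:2]*1000).astype(np.float32))
    print(len(q),'z %.4f'%np.median(q[:,2]),np.array(rc[0]).round(1),np.array(rc[1]).round(1),round(rc[2],1),'mean',(q[:,:2].mean(0)*1000).round(1)); return q
E
python3 - <<'E'
from h import *
P=np.load('pics/w1.npz')['P']
for c,r,z0,z1 in [((.541,-.247),.035,.034,.046),((.45,-.366),.06,.025,.036),((.389,-.212),.035,.0135,.024),((.356,-.322),.03,.035,.046)]: rect(P,c,r,z0,z1)
E
```

```text
1414 z 0.0409 [ 541.5 -247.2] [38.4 36.1] 43.3 mean [ 540.  -245.8]
2169 z 0.0306 [ 450.8 -365.3] [88.4 36.2] 75.5 mean [ 450.9 -364. ]
1564 z 0.0166 [ 389.3 -210.2] [47.7 48.6] 50.4 mean [ 389.2 -210. ]
417 z 0.0408 [ 356.7 -320.1] [28.5 28.7] 48.3 mean [ 357.5 -319.9]
```

apply_moves(targets=[0.5,0.526,0.316,-0.96,0,0,0.7,0.5,0.526,0.316,-0.96,0,0,0.7,0.5,0.526,0.316,-0.96,0,0,0.7,0.5,0.526,0.316,-0.96,0,0,0.7,0.5,0.526,0.316,-0.96,0,0,0.7])

```text
clock: 1.2
eef_pos: [0.5385, -0.2514, 0.1036]
tool_rot: [0.071, 0.704, -0.07, 0.703]
ft_force: [-1.0, -0.4, 0.4]
grip_width: 0.0599
```

apply_moves(targets=[0,0,0,-0.96,0,0,0.7,0,0,0,-0.96,0,0,0.7,0,0,0,-0.96,0,0,0.7,0,0,0,-0.96,0,0,0.7])

```text
clock: 1.53
eef_pos: [0.5371, -0.2526, 0.1053]
tool_rot: [-0.099, 0.701, 0.099, 0.699]
ft_force: [0.0, -0.2, -0.1]
grip_width: 0.0602
```

apply_moves(targets=[0,0,0,-0.95,0,0,0.7,0,0,0,-0.95,0,0,0.7,0,0,0,-0.95,0,0,0.7,0,0,0,-0.95,0,0,0.7,0,0,0,-0.95,0,0,0.7])

```text
clock: 1.95
eef_pos: [0.5371, -0.2529, 0.1059]
tool_rot: [-0.259, 0.658, 0.26, 0.657]
ft_force: [0.1, 0.6, 0.7]
grip_width: 0.0602
```

Run:
```python
from h import *
to([.5415,-.2472,.014],down(43.3))
im,d,p,T=cam('wrist');save('w2',im);np.savez('pics/w2.npz',im=im,d=d,T=T,P=cloud(d,p,T))
rect(cloud(d,p,T),(.541,-.247),.035,.034,.046)
```

```text
t1.95 pos [ 537.1 -252.9  105.9] zyaw 43.05 xaxis [-0.001  0.    -1.   ] j [-25.2  28.8   3.2  64.4  -0.   21.8] F [0.1 0.6 0.7] w 60.2
shift [0.368 0.004 0.029] turn [-0.009 -0.002 -0.002]
2329 z 0.0410 [ 541.6 -247. ] [38.  36.5] 43.4 mean [ 539.5 -245. ]
```

View pics/w2.png

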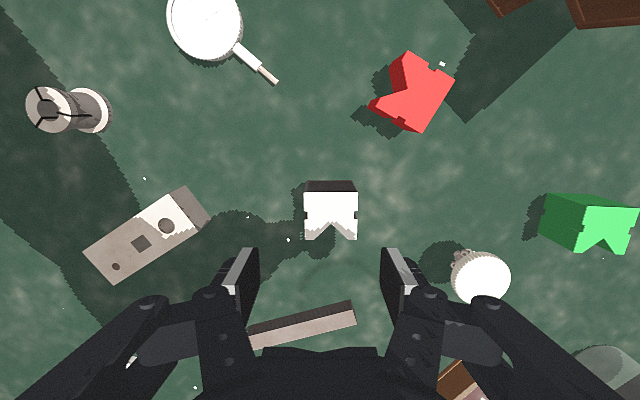

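apply_moves(targets=[0.2,0.004,0.029,0,0,0,0.7,0.36,0.004,0.029,0,0,0,0.7,0.36,0.004,0.029,0,0,0,0.7,0.36,0.004,0.029,0,0,0,0.7,0.36,0.004,0.029,0,0,0,0.2,0.36,0.004,0.029,0,0,0,0.2,0.36,0.004,0.029,0,0,0,0.2,0.36,0.004,0.029,0,0,0,0.2,0.36,0.004,0.029,0,0,0,0.2,0.36,0.004,0.029,0,0,0,0.2])

```text
clock: 2.83
eef_pos: [0.5445, -0.2473, 0.0189]
tool_rot: [-0.261, 0.657, 0.258, 0.659]
ft_force: [0.2, -1.1, 6.7]
grip_width: 0.0366
```

Run:
```python
from h import *
A={n:np.load('pics/%s0.npz'%n) for n in('side','scene')}
st()
# case fit: rim/outer points z .05-.06
for n in A:
    P=A[n]['P'].reshape(-1,3)
    m=(abs(P[:,2]-.0575)<.004)&(P[:,0]>.38)&(P[:,0]<.60)&(P[:,1]>-.09)&(P[:,1]<.17)
    q=P[m]*1000
    import sys
    from scipy.optimize import minimize
    def cost(x):
        c,s=np.cos(x[2]),np.sin(x[2]);d=q[:,:2]-x[:2]
        u=abs(d@[c,s]);v=abs(d@[-s,c])
        # distance to frame mid-line 121x195
        du=u-60.5;dv=v-97.5
        e=np.minimum(np.hypot(du,np.maximum(dv,0)),np.hypot(dv,np.maximum(du,0)))
        return np.minimum(e,12).sum()
    best=min((minimize(cost,[x,y,a],method='Nelder-Mead') for x in(470,490,510) for y in(20,40,60) for a in(-.2,-.1,0,.1,.2)),key=lambda r:r.fun)
    print(n,len(q),best.x,np.degrees(best.x[2]),best.fun)
```

```text
t2.83 pos [ 544.5 -247.3   18.9] zyaw 43.01 xaxis [ 0.004 -0.002 -1.   ] j [-24.4  34.   -2.3  53.3  -0.   22.6] F [ 0.2 -1.1  6.7] w 36.6
side 428 [ 4.76358459e+02  3.35119260e+01 -3.89801225e-02] -2.2333965060687793 2039.8040400571738
scene 480 [ 4.75252579e+02  3.87707599e+01 -3.29868927e-02] -1.8900097330017531 1889.4713522468915
```

apply_moves(targets=[-0.15,0,0,0,0,0,0.2,-0.33,0,0,0,0,0,0.2,-0.5,0.15,0.1,-0.25,0,0,0.2,-0.75,0.4,0.27,-0.5,0,0,0.2,-0.75,0.99,0.68,-1,0,0,0.2,-0.75,0.99,0.68,-1,0,0,0.2,-0.75,0.99,0.68,-1,0,0,0.2,-0.75,0.99,0.68,-1,0,0,0.2,-0.75,0.99,0.68,-1,0,0,0.2,-0.75,0.99,0.68,-1,0,0,0.2,-0.75,0.99,0.68,-1,0,0,0.2])

```text
clock: 3.75
eef_pos: [0.4976, 0.0567, 0.206]
tool_rot: [-0.416, 0.57, 0.417, 0.573]
ft_force: [0.8, -0.2, -0.6]
grip_width: 0.0364
```

apply_moves(targets=[0,0,0,-0.57,0,0,0.2,0,0,0,-0.57,0,0,0.2,0,0,0,-0.57,0,0,0.2,0,0,0,-0.57,0,0,0.2])

```text
clock: 4.08
eef_pos: [0.4978, 0.0505, 0.2039]
tool_rot: [-0.491, 0.509, 0.491, 0.508]
ft_force: [1.0, 0.0, -1.2]
grip_width: 0.0365
```

Run:
```python
from h import *
st()
im,d,p,T=cam('wrist');save('w3',im);np.savez('pics/w3.npz',im=im,d=d,T=T,P=cloud(d,p,T))
```

```text
t4.08 pos [497.8  50.5 203.9] zyaw 88.04 xaxis [-0. -0. -1.] j [ 5.8 14.6 -2.8 72.6 -0.   7.8] F [ 1.   0.  -1.2] w 36.5
```

View pics/w3.png

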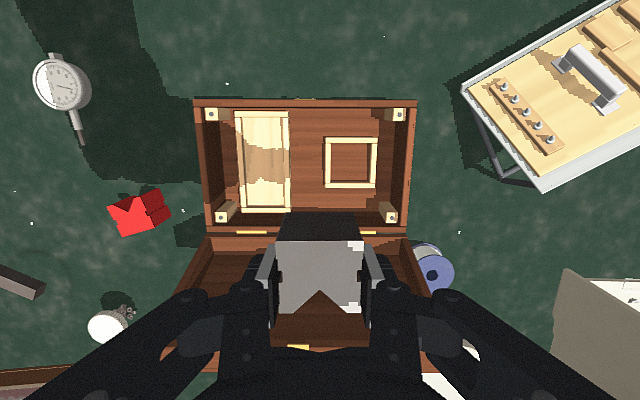

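Run:
```python
from h import *
f=np.load('pics/w3.npz');P=f['P']
for (u,v) in [(350,141),(350,184),(328,162),(373,162),(350,162),(263,115),(263,209),(239,160),(288,160),(263,160),(300,102),(198,160),(411,160),(240,228)]: print((u,v),(P[v,u]*1000).round(1))
Q=P.copy();Q[260:]=np.nan
rect(Q,(.47,.085),.042,.0135,.0185)
rect(Q,(.47,-.01),.065,.021,.027)
q=rect(Q,(.47,.04),.2,.0555,.0605)*1000
from scipy.optimize import minimize
def cost(x):
    c,s=np.cos(x[2]),np.sin(x[2]);d=q[:,:2]-x[:2]
    u=abs(d@[c,s]);v=abs(d@[-s,c]);du=u-60.5;dv=v-97.5
    e=np.minimum(np.hypot(du,np.maximum(dv,0)),np.hypot(dv,np.maximum(du,0)))
    return np.minimum(e,12).sum()
b=min((minimize(cost,[x,y,a],method='Nelder-Mead') for x in(470,480) for y in(20,40) for a in(-.1,0,.1)),key=lambda r:r.fun);print(b.x,np.degrees(b.x[2]),b.fun/len(q))
a=np.radians(-2.2);ex=np.array([np.cos(a),np.sin(a)]);ey=np.array([-ex[1],ex[0]])
# v nest ribs colour mask based
im=f['im'].astype(int); lt=(im[...,0]>170)&(im[...,2]>80)&(np.isfinite(P[...,0]))
for nm,sl in [('v',np.s_[130:195,318:383]),('b',np.s_[105:218,230:296])]:
    pp=P[sl][lt[sl]]*1000; L=np.c_[pp[:,:2]@ex,pp[:,:2]@ey]
    lo=np.percentile(L,1,axis=0);hi=np.percentile(L,99,axis=0);c=(lo+hi)/2; print(nm,hi-lo,'centre world',(c[0]*ex+c[1]*ey).round(1),np.median(pp[:,2]))
    rc=cv2.minAreaRect(pp[:,:2].astype(np.float32));print(rc)
```

```text
(350, 141) [454.5  83.8  18.9]
(350, 184) [500.9  83.5  18.4]
(328, 162) [476.2  60.1  16.5]
(373, 162) [478.  108.8  15.9]
(350, 162) [478.6  84.8   6.2]
(263, 115) [425.1  -4.6  24.4]
(263, 209) [524.3 -13.   25.1]
(239, 160) [469.7 -33.8  24. ]
(288, 160) [471.2  18.   25.8]
(263, 160) [472.  -10.5  13.8]
(300, 102) [415.2  35.6  59.4]
(198, 160) [471.3 -86.5   0.5]
(411, 160) [470.5 137.   59.5]
(240, 228) [533.3 -31.1  58.2]
1014 z 0.0164 [477.8  84.4] [55.3 54.5] 88.1 mean [476.2  84.2]
1937 z 0.0245 [475.2 -19.1] [ 76.1 114.3] 87.6 mean [473.7 -13. ]
5173 z 0.0585 [490.1  86.6] [302.1 155. ] 88.7 mean [464.9  48.4]
[ 4.76335003e+02  3.74695960e+01 -3.87624994e-02] -2.22092761733231 2.8126669376378413
v [54.28364233 54.94577214] centre world [477.7  84.2] 16.48468931720992
((477.7541198730469, 84.34180450439453), (55.23167419433594, 54.55229187011719), 88.06471252441406)
b [105.97347937  53.11635474] centre world [474.2  -8.4] 15.128429060294767
((476.1823425292969, -11.017141342163086), (59.56522750854492, 110.62029266357422), 87.89002227783203)
```

Run:
```python
from h import *
f=np.load('pics/w3.npz');P=f['P'];o,M=st()
L=(P-o['eef_pos'])@M*1000
for v in range(200,330,8): print(v,[L[v,u].round(0).astype(int).tolist() for u in (285,300,320,345,355)])
q=L[235:320,270:372].reshape(-1,3);q=q[(q[:,0]<-14)&(q[:,0]>-30)];print(len(q),np.median(q,0),np.percentile(q,1,axis=0),np.percentile(q,99,axis=0))
```

```text
t4.13 pos [497.9  50.4 203.9] zyaw 87.94 xaxis [-0. -0. -1.] j [ 5.8 14.6 -2.8 72.6 -0.   7.8] F [-0.2 -0.6 -2.1] w 37.0
200 [[178, -18, -38], [197, -23, -23], [198, -24, 0], [196, -23, 29], [197, -23, 41]]
208 [[179, -27, -38], [197, -33, -23], [198, -33, 0], [197, -33, 29], [198, -33, 41]]
216 [[11, 20, -19], [11, 20, -11], [10, 20, 0], [11, 20, 13], [177, -36, 39]]
224 [[-2, 20, -17], [-2, 20, -10], [-2, 20, 0], [-3, 20, 12], [-3, 20, 17]]
232 [[-11, 19, -16], [-12, 20, -9], [-14, 21, 0], [-14, 21, 11], [-12, 20, 16]]
240 [[-21, 20, -15], [-22, 20, -9], [-21, 20, 0], [-22, 20, 11], [-22, 20, 15]]
248 [[-22, 17, -15], [-23, 17, -9], [-22, 17, 0], [-22, 17, 11], [-21, 16, 15]]
256 [[-23, 13, -15], [-23, 13, -9], [-22, 13, 0], [-23, 13, 11], [-23, 13, 15]]
264 [[-22, 9, -15], [-23, 9, -9], [-23, 9, 0], [-23, 9, 11], [-22, 9, 15]]
272 [[-22, 5, -16], [-23, 5, -9], [-22, 5, 0], [-23, 5, 11], [-22, 5, 15]]
280 [[-23, 1, -16], [-23, 2, -9], [-22, 1, 0], [-22, 1, 11], [-22, 1, 16]]
288 [[-22, -3, -16], [-21, -4, -9], [-23, -3, 0], [-22, -3, 11], [-23, -2, 15]]
296 [[-23, -7, -16], [-22, -7, -9], [89, -80, 0], [-21, -8, 11], [-22, -7, 16]]
304 [[-22, -11, -16], [-23, -11, -9], [81, -82, 0], [-22, -11, 11], [-22, -11, 16]]
312 [[-22, -15, -16], [74, -85, -16], [73, -84, 0], [72, -83, 21], [-23, -15, 16]]
320 [[65, -86, -28], [65, -86, -16], [66, -86, 0], [65, -86, 20], [65, -86, 28]]
328 [[57, -87, -27], [58, -88, -15], [58, -87, 0], [58, -87, 20], [58, -87, 27]]
6406 [-22.20917351   6.99035714  -0.16121261] [-28.81124451 -14.83513406 -20.4395287 ] [-15.83772826  20.44256719  20.51281011]
```

apply_moves(targets=[0.15,0.076,0.132,0,0,0,0.2,0.3,0.076,0.132,0,0,0,0.2,0.45,0.076,0.132,0,0,0,0.2,0.55,0.076,0.132,0,0,0,0.2,0.6,0.076,0.132,0,0,0,0.2,0.6,0.076,0.132,0,0,0,0.2,0.6,0.076,0.132,0,0,0,0.2])

```text
clock: 4.72
eef_pos: [0.4798, 0.084, 0.0534]
tool_rot: [-0.491, 0.509, 0.491, 0.508]
ft_force: [-0.5, -0.3, -0.6]
grip_width: 0.0364
```

Run:
```python
from h import *
to([.4801,.0842,.0245],down(87.9))
```

```text
t4.72 pos [479.8  84.   53.4] zyaw 87.94 xaxis [-0.002 -0.    -1.   ] j [  9.9  21.4 -17.9  50.8  -0.   12. ] F [-0.5 -0.3 -0.6] w 36.4
shift [ 0.116 -0.002  0.001] turn [ 0.001 -0.001 -0.004]
```

apply_moves(targets=[0.06,0,0,0,0,0,0.2,0.116,0,0,0,0,0,0.2,0.116,0,0,0,0,0,0.2,0.116,0,0,0,0,0,0.2,0.116,0,0,0,0,0,0.2])

```text
clock: 5.13
eef_pos: [0.4812, 0.0843, 0.0263]
tool_rot: [-0.491, 0.508, 0.491, 0.509]
ft_force: [0.0, 0.6, -1.4]
grip_width: 0.0369
```

apply_moves(targets=[0.008,0,0,0,0,0,0.2,0.008,0,0,0,0,0,0.2,0.008,0,0,0,0,0,0.6,0.008,0,0,0,0,0,0.6,0.008,0,0,0,0,0,0.6,0.008,0,0,0,0,0,0.6,-0.15,0,0,0,0,0,0.6,-0.3,0,0,0,0,0,0.6,-0.6,0,0,0,0,0,0.6,-0.65,0,0,0,0,0,0.6,-0.65,0,0,0,0,0,0.6,-0.65,0,0,0,0,0,0.6])

```text
clock: 6.13
eef_pos: [0.4827, 0.0848, 0.1908]
tool_rot: [-0.493, 0.506, 0.49, 0.511]
ft_force: [-0.3, -0.8, -0.5]
grip_width: 0.0513
```

Run:
```python
from h import *
to([.45,-.364,.15],down(-14.5+0))
im,d,p,T=cam('wrist');save('w4',im);P=cloud(d,p,T);P[270:]=np.nan
rect(P,(.478,.084),.033,.04,.05)
```

```text
t6.13 pos [482.7  84.8 190.8] zyaw 88.01 xaxis [ 0.008  0.001 -1.   ] j [10.  13.6 -6.2 69.8  0.  12. ] F [-0.3 -0.8 -0.5] w 51.3
shift [ 0.16   0.069 -1.799] turn [3.578 0.016 0.008]
1307 z 0.0471 [478.9  84. ] [37.6 36. ] 88.5 mean [476.4  84.2]
```

View pics/w4.png

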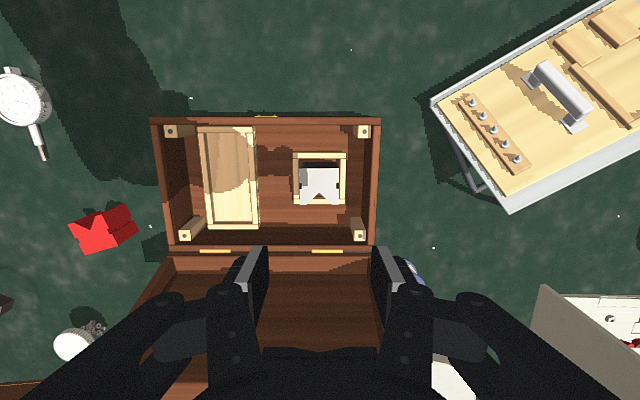

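apply_moves(targets=[0,0,-0.9,-0.9,0,0,0.65,0,0,-0.9,-0.9,0,0,0.65,0,0,-0.9,-0.9,0,0,0.65,0,0,-0.9,-0.9,0,0,0.65,0,0,-0.9,-0.9,0,0,0.65,0,0,-0.9,-0.9,0,0,0.65])

```text
clock: 6.68
eef_pos: [0.4704, -0.1418, 0.1846]
tool_rot: [-0.591, 0.386, 0.594, 0.385]
ft_force: [0.7, -0.4, 0.0]
grip_width: 0.0558
```

Run:
```python
from h import *
to([.451,-.365,.13],down(165.5))
```

```text
t6.68 pos [ 470.4 -141.8  184.6] zyaw 113.86 xaxis [-0.005  0.001 -1.   ] j [-16.8  14.5  -5.9  69.9  -0.  -40.6] F [ 0.7 -0.4  0. ] w 55.8
shift [ 0.218  0.431 -0.786] turn [-1.803  0.009 -0.004]
```

apply_moves(targets=[0.1,0.431,-0.786,-0.9,0,0,0.65,0.218,0.431,-0.786,-0.9,0,0,0.65,0.218,0.431,-0.786,-0.9,0,0,0.65,0.218,0.431,-0.786,-0.9,0,0,0.65,0.218,0.431,-0.786,-0.9,0,0,0.65,0.218,0.431,-0.786,-0.9,0,0,0.65,0.218,0.431,-0.786,-0.9,0,0,0.65])

```text
clock: 7.27
eef_pos: [0.4496, -0.368, 0.1272]
tool_rot: [-0.66, 0.247, 0.665, 0.247]
ft_force: [-0.1, 0.9, -0.2]
grip_width: 0.0555
```

apply_moves(targets=[0,0,0,-0.9,0,0,0.65,0,0,0,-0.9,0,0,0.65,0,0,0,-0.9,0,0,0.65,0,0,0,-0.9,0,0,0.65,0,0,0,-0.9,0,0,0.65])

```text
clock: 7.68
eef_pos: [0.4517, -0.3624, 0.1301]
tool_rot: [-0.7, 0.089, 0.703, 0.091]
ft_force: [-0.8, -0.5, -0.0]
grip_width: 0.0555
```

Run:
```python
from h import *
to([.451,-.365,.013],down(165.5))
im,d,p,T=cam('wrist');save('w5',im);P=cloud(d,p,T)
rect(P,(.45,-.366),.06,.025,.036)
```

```text
t7.68 pos [ 451.7 -362.4  130.1] zyaw 165.43 xaxis [-0.004  0.003 -1.   ] j [ -38.7   26.3    3.    66.9    0.  -114.2] F [-0.8 -0.5 -0. ] w 55.5
shift [ 0.468  0.012 -0.002] turn [-0.003  0.009  0.004]
4228 z 0.0307 [ 450.5 -365.4] [88.2 36.1] 75.4 mean [ 449.5 -368.5]
```

View pics/w5.png

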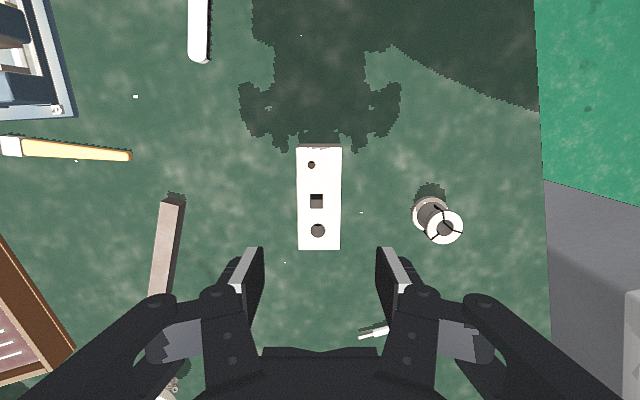

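apply_moves(targets=[0.16,0.013,0,0,0,0,0.65,0.32,0.013,0,0,0,0,0.65,0.466,0.013,0,0,0,0,0.65,0.466,0.013,0,0,0,0,0.65,0.466,0.013,0,0,0,0,0.65,0.466,0.013,0,0,0,0,0.2,0.466,0.013,0,0,0,0,0.2,0.466,0.013,0,0,0,0,0.2,0.466,0.013,0,0,0,0,0.2,0.466,0.013,0,0,0,0,0.2,0.466,0.013,0,0,0,0,0.2])

```text
clock: 8.65
eef_pos: [0.4539, -0.3682, 0.0191]
tool_rot: [0.703, -0.091, -0.7, -0.089]
ft_force: [-0.7, 0.9, 7.6]
grip_width: 0.0341
```

Run:
```python
from h import *
to([.451,-.365,.15],down(88))
```

```text
t8.65 pos [ 453.9 -368.2   19.1] zyaw 165.35 xaxis [ 0.004 -0.003 -1.   ] j [ -39.1   32.7   -4.7   52.3    0.  -114.4] F [-0.7  0.9  7.6] w 34.1
shift [-0.524 -0.008  0.012] turn [ 2.7   -0.011  0.003]
```

apply_moves(targets=[-0.15,0,0,0,0,0,0.2,-0.32,0,0,0,0,0,0.2,-0.5,-0.2,0.04,0.3,0,0,0.2,-0.62,-0.5,0.1,0.6,0,0,0.2,-0.62,-0.785,0.163,0.9,0,0,0.2,-0.62,-0.785,0.163,0.9,0,0,0.2,-0.62,-0.785,0.163,0.9,0,0,0.2,-0.62,-0.785,0.163,0.9,0,0,0.2])

```text
clock: 9.32
eef_pos: [0.4625, -0.1621, 0.1732]
tool_rot: [0.665, -0.242, -0.664, -0.244]
ft_force: [-0.5, -0.4, -3.8]
grip_width: 0.0345
```

Run:
```python
from h import *
to([.50,-.009,.19],down(87.9))
```

```text
t9.32 pos [ 462.5 -162.1  173.2] zyaw 139.83 xaxis [ 0.002  0.002 -1.   ] j [-19.4  14.6  -7.6  67.8   0.2 -69.2] F [-0.5 -0.4 -3.8] w 34.5
shift [-0.066 -0.565  0.28 ] turn [1.813 0.002 0.006]
```

apply_moves(targets=[-0.06,-0.565,0.28,0.9,0,0,0.2,-0.06,-0.565,0.28,0.9,0,0,0.2,-0.06,-0.565,0.28,0.9,0,0,0.2,-0.06,-0.565,0.28,0.9,0,0,0.2,-0.06,-0.565,0.28,0.9,0,0,0.2])

```text
clock: 9.73
eef_pos: [0.5021, -0.0096, 0.1873]
tool_rot: [0.593, -0.385, -0.592, -0.387]
ft_force: [-0.2, -0.4, -1.9]
grip_width: 0.0342
```

apply_moves(targets=[0,0,0,0.91,0,0,0.2,0,0,0,0.91,0,0,0.2,0,0,0,0.91,0,0,0.2,0,0,0,0.91,0,0,0.2,0,0,0,0.91,0,0,0.2])

```text
clock: 10.15
eef_pos: [0.5007, -0.0139, 0.1864]
tool_rot: [-0.49, 0.51, 0.49, 0.51]
ft_force: [0.4, -0.2, -2.7]
grip_width: 0.0342
```

Run:
```python
from h import *
o,M=st()
im,d,p,T=cam('wrist');save('w6',im);P=cloud(d,p,T)
L=(P-o['eef_pos'])@M*1000
q=L[:330].reshape(-1,3);q=q[(q[:,0]<-5)&(q[:,0]>-30)&(abs(q[:,2])<16)&(q[:,1]>-60)];
print(len(q),np.median(q,0))
t=q[abs(q[:,0]-np.median(q[:,0]))<4]; rc=cv2.minAreaRect(t[:,1:].astype(np.float32));print(rc)
np.set_printoptions(suppress=True)
print(np.percentile(t,[0.5,99.5],axis=0))
```

```text
t10.15 pos [500.7 -13.9 186.4] zyaw 87.66 xaxis [ 0. -0. -1.] j [-1.6 15.3 -4.6 70.2 -0.   0.8] F [ 0.4 -0.2 -2.7] w 34.2
9437 [-11.5729605   11.35369536   0.68217264]
((3.9035720825195312, -0.0003147125244140625), (77.57249450683594, 31.996444702148438), 0.0037380619905889034)
[[-13.16484768 -33.45469343 -15.8500967 ]
 [ -7.92384593  42.46215658  15.85023936]]
```

View pics/w6.png

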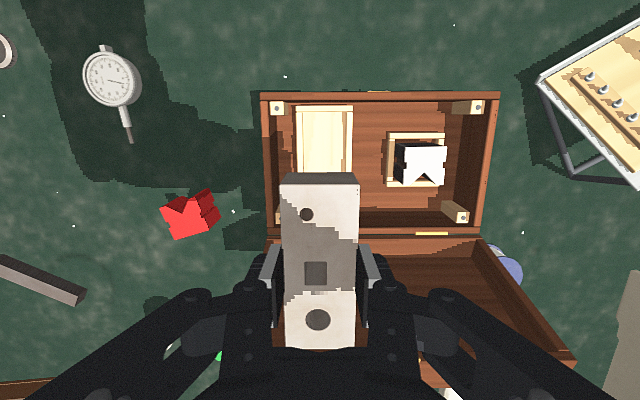

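Run:
```python
from h import *
to([.4728,-.0085,.06],down(87.9))
```

```text
t10.20 pos [500.7 -13.9 186.4] zyaw 87.83 xaxis [ 0. -0. -1.] j [-1.6 15.3 -4.6 70.2 -0.   0.6] F [-0.4  0.2 -3. ] w 34.2
shift [0.506 0.112 0.018] turn [-0.003 -0.     0.   ]
```

apply_moves(targets=[0.1,0.112,0.018,0,0,0,0.2,0.25,0.112,0.018,0,0,0,0.2,0.4,0.112,0.018,0,0,0,0.2,0.5,0.112,0.018,0,0,0,0.2,0.5,0.112,0.018,0,0,0,0.2,0.5,0.112,0.018,0,0,0,0.2,0.5,0.112,0.018,0,0,0,0.2])

```text
clock: 10.78
eef_pos: [0.4744, -0.0084, 0.0628]
tool_rot: [-0.491, 0.509, 0.49, 0.51]
ft_force: [0.1, 0.2, -2.0]
grip_width: 0.034
```

Run:
```python
from h import *
to([.4728,-.0085,.034],down(87.9))
im,d,p,T=cam('wrist');save('w7',im)
```

```text
t10.78 pos [474.4  -8.4  62.8] zyaw 87.76 xaxis [ 0.003 -0.    -1.   ] j [ -1.   19.3 -19.4  51.1   0.    1.2] F [ 0.1  0.2 -2. ] w 34.0
shift [ 0.115  0.007 -0.001] turn [-0.005  0.     0.005]
```

View pics/w7.png

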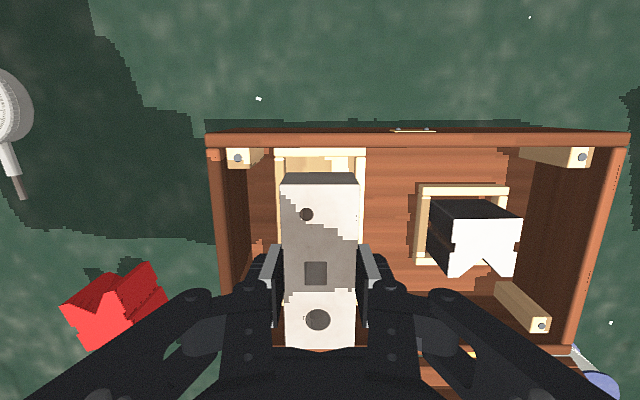

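apply_moves(targets=[0.06,0.007,0,0,0,0,0.2,0.115,0.007,0,0,0,0,0.2,0.12,0.007,0,0,0,0,0.2,0.12,0.007,0,0,0,0,0.2,0.12,0.007,0,0,0,0,0.2])

```text
clock: 11.25
eef_pos: [0.473, -0.0082, 0.0331]
tool_rot: [-0.491, 0.509, 0.489, 0.511]
ft_force: [0.8, 0.3, -0.2]
grip_width: 0.0343
```

apply_moves(targets=[0,0,0,0,0,0,0.5,0,0,0,0,0,0,0.5,0,0,0,0,0,0,0.5,0,0,0,0,0,0,0.5,-0.12,0,0,0,0,0,0.5,-0.28,0,0,0,0,0,0.5,-0.5,0,0,0,0,0,0.5,-0.65,0,0,0,0,0,0.5,-0.65,0,0,0,0,0,0.5,-0.65,0,0,0,0,0,0.5])

```text
clock: 12.08
eef_pos: [0.474, -0.0082, 0.198]
tool_rot: [-0.492, 0.508, 0.488, 0.512]
ft_force: [0.6, -0.6, -0.3]
grip_width: 0.0428
```

Run:
```python
from h import *
st()
im,d,p,T=cam('wrist');save('w8',im);P=cloud(d,p,T);np.savez('pics/w8.npz',P=P,im=im);P[300:]=np.nan
rect(P,(.474,-.009),.05,.04,.05)
rect(P,(.478,.084),.033,.04,.05)
A=np.load('pics/side0.npz');save('ins',A['im'][120:200,240:320],8)
```

```text
t12.08 pos [474.   -8.2 198. ] zyaw 87.72 xaxis [ 0.009 -0.    -1.   ] j [-1.  11.5 -7.7 70.3  0.   1.3] F [ 0.6 -0.6 -0.3] w 42.8
2965 z 0.0446 [473.8 -23.7] [66.2 88.3] 87.8 mean [471.5  -9.2]
1295 z 0.0470 [478.9  84. ] [38.8 36.1] 89.0 mean [476.5  83.2]
```

View pics/w8.png

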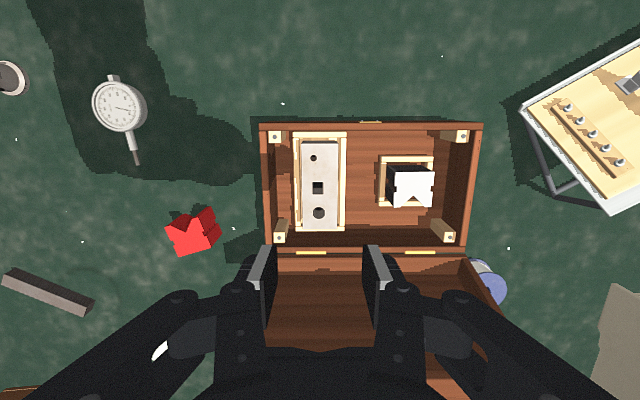

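Run:
```python
from h import *
for n in('side0','scene0'):
    f=np.load('pics/%s.npz'%n);P=f['P'];im=f['im'].astype(int)
    m=(im[...,0]>180)&(im[...,0]-im[...,2]>50)&np.isfinite(P[...,0])&(P[...,1]>.17)&(P[...,1]<.5)&(P[...,0]<.65)&(P[...,0]>.2)
    q=P[m];
    for _ in range(5):
        c=q.mean(0);n_=np.linalg.svd(q-c,full_matrices=False)[2][2];n_*=np.sign(n_[2]);e=abs((q-c)@n_);q=q[e<max(.003,np.median(e)*2)]
    print(n,len(q),c,n_,'tilt',np.degrees(np.arccos(n_[2])),'updir',np.degrees(np.arctan2(-n_[1],-n_[0])))
```

```text
side0 513 [0.40520389 0.29298341 0.05164855] [-0.50027245 -0.27692465  0.82039028] tilt 34.87611844288853 updir 28.96661877616422
scene0 1165 [0.40129072 0.31351059 0.05710099] [-0.490341   -0.26532166  0.83016271] tilt 33.88454426462649 updir 28.417652277493886
```

```bash
cat >> h.py <<'E'
def frame(n,yaw_up):
    n=np.array(n)/np.linalg.norm(n); u=np.array([np.cos(np.radians(yaw_up)),np.sin(np.radians(yaw_up)),0]); x=u-n*(u@n); x/=np.linalg.norm(x); return np.stack([x,np.cross(n,x),n],1)
def toolfor(F): # F insert axes -> tool matrix (z=y_i, x=-n)
    x=-F[:,2]; z=F[:,1]; return np.stack([x,np.cross(z,x),z],1)
E
python3 - <<'E'
from h import *
P=np.load('pics/side0.npz')['P'];print((P[158:167,276:285]*1000).round(0)[::3,::3])
n=np.array([-.495,-.271,.825]);F=frame(n,28.7);print(F)
h=P[162,280]; T=toolfor(F)
print(h); to(h+n*.13,T)
E
```

```text
[[[396. 331.  54.]
  [406. 321.  59.]
  [412. 281.  83.]]

 [[393. 309.  56.]
  [401. 285.  69.]
  [413. 296.  61.]]

 [[388. 274.  65.]
  [399. 275.  63.]
  [411. 282.  57.]]]
[[ 7.23973385e-01 -4.80223497e-01 -4.95225131e-01]
 [ 3.96366988e-01  8.77146164e-01 -2.71123254e-01]
 [ 5.64584581e-01 -4.87378202e-06  8.25375218e-01]]
[0.40346903 0.27585127 0.07040401]
t12.13 pos [472.3  -8.2 195.3] zyaw 87.72 xaxis [ 0.004 -0.    -1.   ] j [-1.  11.6 -8.  70.2  0.   1.3] F [-1.2  0.9 -0.5] w 42.6
shift [0.068 0.572 0.973] turn [-1.048 -0.326 -1.162]
```

apply_moves(targets=[-0.05,0.57,0.97,-0.6,-0.16,-0.6,0.5,-0.05,0.57,0.97,-0.6,-0.16,-0.6,0.5,-0.05,0.57,0.97,-0.6,-0.16,-0.6,0.5,0,0.57,0.97,-0.6,-0.16,-0.6,0.5,0,0.57,0.97,-0.6,-0.16,-0.6,0.5,0,0.57,0.97,-0.6,-0.16,-0.6,0.5,0,0.57,0.97,-0.6,-0.16,-0.6,0.5,0,0.57,0.97,-0.6,-0.16,-0.6,0.5])

```text
clock: 12.8
eef_pos: [0.3343, 0.2434, 0.1914]
tool_rot: [0.612, -0.33, -0.502, -0.515]
ft_force: [-0.8, -0.4, -0.2]
grip_width: 0.0423
```

Run:
```python
from h import *
n=np.array([-.495,-.271,.825]);F=frame(n,28.7); to(np.array([.403,.28,.072])+n*.13,toolfor(F))
```

```text
t12.80 pos [334.3 243.4 191.4] zyaw 105.91 xaxis [ 0.279  0.113 -0.954] j [ 39.9  -7.5 -31.5  49.3  -5.3  23.6] F [-0.8 -0.4 -0.2] w 42.3
shift [ 0.052 -0.003 -0.001] turn [-0.432 -0.135 -0.583]
```

apply_moves(targets=[0,0,0,-0.43,-0.13,-0.58,0.5,0,0,0,-0.43,-0.13,-0.58,0.5,0,0,0,-0.43,-0.13,-0.58,0.5,0,0,0,-0.43,-0.13,-0.58,0.5,0,0,0,-0.43,-0.13,-0.58,0.5])

```text
clock: 13.22
eef_pos: [0.3363, 0.2374, 0.1906]
tool_rot: [0.687, -0.172, -0.471, -0.525]
ft_force: [0.4, 0.2, 0.9]
grip_width: 0.0428
```

Run:
```python
from h import *
st()
im,d,p,T=cam('wrist');save('w9',im);P=cloud(d,p,T);np.savez('pics/w9.npz',P=P,im=im)
```

```text
t13.22 pos [336.3 237.4 190.6] zyaw 117.88 xaxis [ 0.497  0.26  -0.828] j [ 40.5 -18.8 -47.5  27.8  -7.2  10.4] F [0.4 0.2 0.9] w 42.8
```

View pics/w9.png

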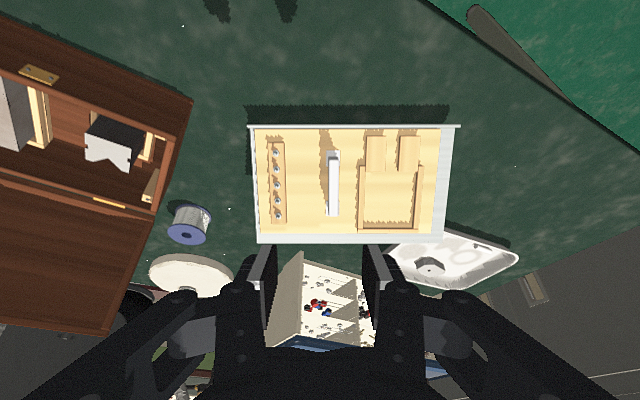

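```bash
cat > ins.py <<'E'
from h import *
def fitins(P,im,n0,up,box,hpx):
    v0,v1,u0,u1=box
    Q=P[v0:v1,u0:u1].reshape(-1,3);I=im[v0:v1,u0:u1].reshape(-1,3).astype(int)
    ok=np.isfinite(Q[:,0])
    wood=ok&(I[:,0]-I[:,2]>45)&(I[:,0]>120)
    q=Q[wood]
    for _ in range(8):
        c=np.median(q,0) if _==0 else q.mean(0)
        n=np.linalg.svd(q-c,full_matrices=False)[2][2];n*=np.sign(n[2]);e=abs((q-c)@n);q=q[e<max(.002,np.median(e)*2.5)]
    F=frame(n,up)
    # all wood points near plane -> rect in plane coords
    w=Q[wood]; L=(w-c)@F; s=L[abs(L[:,2])<.0025]
    rc=cv2.minAreaRect((s[:,:2]*1000).astype(np.float32))
    a=rc[2]; 
    while a>45:a-=90
    while a<-45:a+=90
    print('n',n.round(4),'tilt',np.degrees(np.arccos(n[2])).round(2),'rect',np.round(rc[0],1),np.round(rc[1],1),'ang',round(a,2))
    pc,e=np.percentile(s*1000,[.3,99.7],axis=0),None
    ctr=c+F[:,:2]@(np.array(rc[0])/1000)
    L=(Q[ok]-c)@F; h=L[(L[:,2]>.020)&(L[:,2]<.028)&(np.hypot(L[:,0]-L[:,0].mean(),0)<1)]
    h=h[(abs(h[:,0]-rc[0][0]/1000)<.035)&(abs(h[:,1]-rc[0][1]/1000)<.045)]
    rh=cv2.minAreaRect((h[:,:2]*1000).astype(np.float32)); print('handle',len(h),'z',np.median(h[:,2]),np.round(rh[0],1),np.round(rh[1],1),rh[2])
    hc=c+F@np.array([rh[0][0]/1000,rh[0][1]/1000,.018])
    Fr=F@R.from_euler('z',a,degrees=True).as_matrix()
    print('plate centre(top)',(ctr*1000).round(1),'handle mid',(hc*1000).round(1),'diff ins axes',((hc-ctr)@Fr*1000).round(1),'updir',np.degrees(np.arctan2(Fr[1,0],Fr[0,0])).round(2))
    return Fr,ctr,hc
E
python3 - <<'E'
from ins import *
f=np.load('pics/w9.npz')
F,c,h=fitins(f['P'],f['im'],None,28.7,(118,242,246,460),None)
n=F[:,2]
to(h-n*.0,toolfor(F))
E
```

```text
n [-0.5046 -0.2705  0.8199] tilt 34.92 rect [2.6 0.7] [183.2 108. ] ang -0.77
handle 614 z 0.023753189238228486 [  1.5 -13.5] [ 9.8 55.5] 89.9466552734375
plate centre(top) [402.4 302.5  53.1] handle mid [399.3 284.8  67.3] diff ins axes [ -0.9 -14.2  18. ] updir 28.01
t13.27 pos [338.5 239.3 193.4] zyaw 117.87 xaxis [ 0.5    0.262 -0.826] j [ 40.5 -18.7 -47.2  27.8  -7.2  10.4] F [-0.3  0.6  1.6] w 42.8
shift [0.585 0.037 0.048] turn [-0.001 -0.01  -0.02 ]
```

apply_moves(targets=[0.1,0.037,0.048,0,0,0,0.36,0.2,0.037,0.048,0,0,-0.02,0.36,0.3,0.037,0.048,0,0,-0.02,0.36,0.4,0.037,0.048,0,0,-0.02,0.36,0.4,0.037,0.048,0,0,-0.02,0.36,0.4,0.037,0.048,0,0,-0.02,0.36])

```text
clock: 13.77
eef_pos: [0.3777, 0.2737, 0.1052]
tool_rot: [0.688, -0.167, -0.468, -0.529]
ft_force: [-0.5, -0.4, 1.2]
grip_width: 0.0305
```

Run:
```python
from ins import *
f=np.load('pics/w9.npz')
F,c,h=fitins(f['P'],f['im'],None,28.7,(118,242,246,460),None)
n=F[:,2]
to(h-n*.009,toolfor(F))
im,d,p,T=cam('wrist');save('w10',im)
```

```text
n [-0.5046 -0.2705  0.8199] tilt 34.92 rect [2.6 0.7] [183.2 108. ] ang -0.77
handle 614 z 0.023753189238228486 [  1.5 -13.5] [ 9.8 55.5] 89.9466552734375
plate centre(top) [402.4 302.5  53.1] handle mid [399.3 284.8  67.3] diff ins axes [ -0.9 -14.2  18. ] updir 28.01
t13.77 pos [377.7 273.7 105.2] zyaw 117.89 xaxis [ 0.506  0.265 -0.821] j [ 40.8  -2.1 -52.3   5.7  -7.5  10.5] F [-0.5 -0.4  1.2] w 30.5
shift [ 0.216  0.007 -0.001] turn [ 0.    -0.011 -0.002]
```

View pics/w10.png

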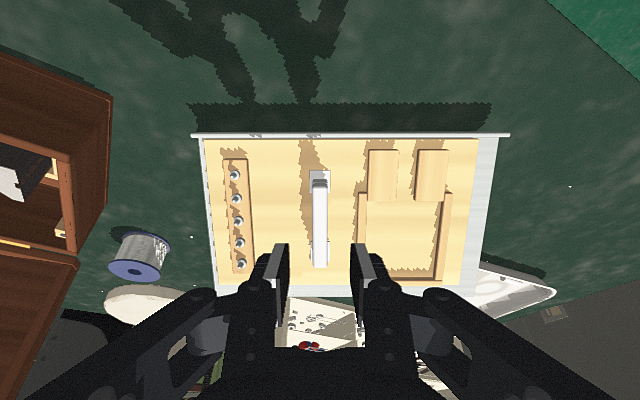

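apply_moves(targets=[0.08,0.007,0,0,0,0,0.36,0.16,0.007,0,0,0,0,0.36,0.21,0.007,0,0,0,0,0.36,0.21,0.007,0,0,0,0,0.36,0.21,0.007,0,0,0,0,0.36])

```text
clock: 14.23
eef_pos: [0.4024, 0.2871, 0.0634]
tool_rot: [0.689, -0.165, -0.467, -0.53]
ft_force: [-0.9, -0.2, -0.5]
grip_width: 0.0308
```

Run:
```python
from ins import *
f=np.load('pics/w9.npz')
F,c,h=fitins(f['P'],f['im'],None,28.7,(118,242,246,460),None)
n=F[:,2]
to(h-n*.009,toolfor(F))
```

```text
n [-0.5046 -0.2705  0.8199] tilt 34.92 rect [2.6 0.7] [183.2 108. ] ang -0.77
handle 614 z 0.023753189238228486 [  1.5 -13.5] [ 9.8 55.5] 89.9466552734375
plate centre(top) [402.4 302.5  53.1] handle mid [399.3 284.8  67.3] diff ins axes [ -0.9 -14.2  18. ] updir 28.01
t14.23 pos [402.4 287.1  63.4] zyaw 117.97 xaxis [ 0.509  0.268 -0.818] j [ 39.7   7.2 -52.8  -4.6  -6.8   9.6] F [-0.9 -0.2 -0.5] w 30.8
shift [ 0.014  0.004 -0.002] turn [ 0.002 -0.008  0.008]
```

apply_moves(targets=[0.01,0.003,0,0,0,0,0.36,0.01,0.003,0,0,0,0,0,0.01,0.003,0,0,0,0,0,0.01,0.003,0,0,0,0,0,0.01,0.003,0,0,0,0,0,0.01,0.003,0,0,0,0,0])

```text
clock: 14.73
eef_pos: [0.4025, 0.2871, 0.061]
tool_rot: [0.689, -0.164, -0.467, -0.53]
ft_force: [-4.2, -2.2, 7.3]
grip_width: 0.0083
```

Run:
```python
from ins import *
st()
im,d,p,T=cam('wrist');save('w11',im)
```

```text
t14.73 pos [402.5 287.1  61. ] zyaw 118.00 xaxis [ 0.51   0.269 -0.817] j [ 39.7   7.6 -53.   -5.3  -6.8   9.5] F [-4.2 -2.2  7.3] w 8.3
```

View pics/w11.png

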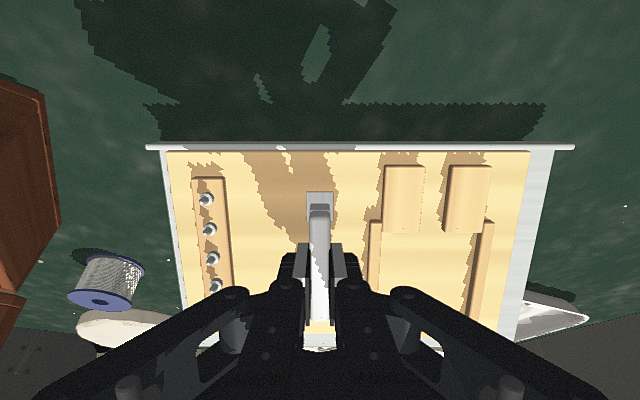

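apply_moves(targets=[-0.1,0,0,0,0,0,0,-0.2,0,0,0,0,0,0,-0.35,0,0,0,0,0,0,-0.5,0,0,0,0,0,0,-0.5,0,0,0,0,0,0,-0.5,0,0,0,0,0,0])

```text
clock: 15.28
eef_pos: [0.3391, 0.2542, 0.1654]
tool_rot: [0.689, -0.162, -0.466, -0.531]
ft_force: [0.7, -0.0, -1.8]
grip_width: 0.0081
```

Run:
```python
from ins import *
to([.43,.10,.23],down(87.9))
im,d,p,T=cam('wrist');save('w12',im);P=cloud(d,p,T);np.savez('pics/w12.npz',P=P,im=im)
```

```text
t15.28 pos [339.1 254.2 165.4] zyaw 118.05 xaxis [ 0.513  0.273 -0.814] j [ 43.1 -15.3 -50.7  20.   -8.7  12.3] F [ 0.7 -0.  -1.8] w 8.1
shift [-0.192 -0.175 -0.716] turn [1.019 0.325 1.211]
```

View pics/w12.png

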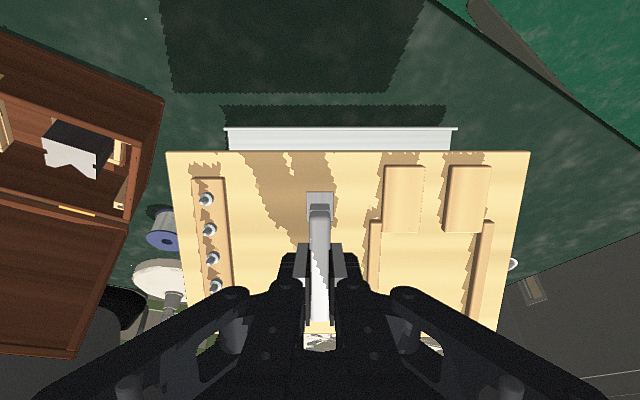

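apply_moves(targets=[-0.15,0,-0.1,0.25,0.08,0.3,0,-0.19,-0.17,-0.3,0.51,0.16,0.605,0,-0.19,-0.17,-0.5,0.51,0.16,0.605,0,-0.19,-0.17,-0.7,0.51,0.16,0.605,0,-0.19,-0.17,-0.7,0.51,0.16,0.605,0,-0.19,-0.17,-0.7,0.51,0.16,0.605,0,-0.19,-0.17,-0.7,0.51,0.16,0.605,0])

```text
clock: 15.92
eef_pos: [0.4289, 0.0997, 0.2229]
tool_rot: [0.599, -0.349, -0.489, -0.529]
ft_force: [-0.2, 0.2, -2.7]
grip_width: 0.0084
```

Run:
```python
from ins import *
to([.46,.04,.20],down(87.9))
```

```text
t15.92 pos [428.9  99.7 222.9] zyaw 102.49 xaxis [ 0.279  0.099 -0.955] j [ 11.4  -5.9 -25.2  53.7   2.4  -0.4] F [-0.2  0.2 -2.7] w 8.4
shift [ 0.099 -0.043 -0.263] turn [0.494 0.151 0.583]
```

apply_moves(targets=[0,0,-0.1,0.25,0.08,0.3,0,0.04,-0.04,-0.2,0.494,0.151,0.583,0,0.099,-0.043,-0.263,0.494,0.151,0.583,0,0.099,-0.043,-0.263,0.494,0.151,0.583,0,0.099,-0.043,-0.263,0.494,0.151,0.583,0,0.099,-0.043,-0.263,0.494,0.151,0.583,0,0.099,-0.043,-0.263,0.494,0.151,0.583,0])

```text
clock: 16.5
eef_pos: [0.4581, 0.0445, 0.2026]
tool_rot: [-0.494, 0.505, 0.493, 0.508]
ft_force: [0.1, -0.5, -1.9]
grip_width: 0.0081
```

Run:
```python
from ins import *
o,M=st()
im,d,p,T=cam('wrist');save('w13',im);P=cloud(d,p,T);np.savez('pics/w13.npz',P=P,im=im,e=o['eef_pos'],M=M)
```

```text
t16.50 pos [458.1  44.5 202.6] zyaw 88.48 xaxis [ 0.005  0.002 -1.   ] j [ 5.5 10.  -8.9 70.8  0.1  7. ] F [ 0.1 -0.5 -1.9] w 8.1
```

View pics/w13.png

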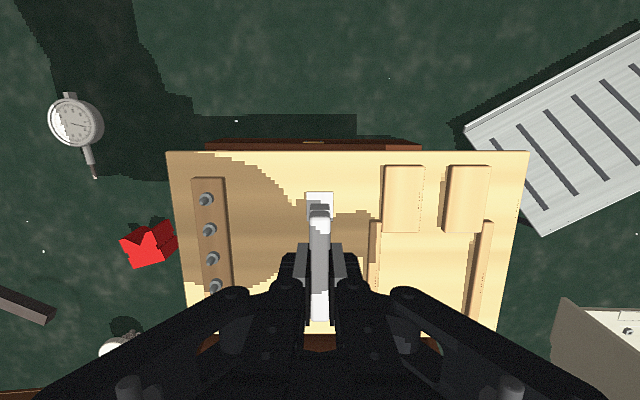

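Measure the plate relative to the tool (plane tilt, edges).

Run:
```python
from h import *
np.set_printoptions(suppress=True)
for w in ['w13']:
    f=np.load('pics/%s.npz'%w);P=f['P'];im=f['im'].astype(int);L=(P-f['e'])@f['M']*1000
    Q=L[140:340,155:540].reshape(-1,3);Q=Q[np.isfinite(Q[:,0])]
    q=Q[(Q[:,0]>5)&(Q[:,0]<16)]
    for _ in range(6):
        c=q.mean(0);n=np.linalg.svd(q-c,full_matrices=False)[2][2];n*=-np.sign(n[0]);e=abs((q-c)@n);q=q[e<1.5]
    print('n in tool',n,'x at origin',c[0]+(c[1]*n[1]+c[2]*n[2])/n[0], len(q))
    # edges
    s=q
    for lo,hi in [(-80,-60),(-50,-30),(-20,0),(20,40),(40,60),(70,90)]:
        m=(s[:,2]>lo)&(s[:,2]<hi); print('front edge y at z',(lo+hi)/2,np.percentile(s[m,1],[98,99.5]).round(1))
    for lo,hi in [(-30,-15),(-10,5),(10,25),(30,45)]:
        m=(s[:,1]>lo)&(s[:,1]<hi); 
        if m.sum()>20: print('side z at y',(lo+hi)/2,np.percentile(s[m,2],[.3,1,99,99.7]).round(1))
```

```text
n in tool [-0.99999378 -0.00352097  0.00019645] x at origin 10.72182271341508 31004
front edge y at z -70.0 [53.2 54.1]
front edge y at z -40.0 [53.2 54.1]
front edge y at z -10.0 [53.6 54.1]
front edge y at z 30.0 [53.6 54.1]
front edge y at z 50.0 [53.2 54.1]
front edge y at z 80.0 [53.6 54.1]
side z at y -22.5 [-77.3 -76.7 103.7 104.4]
side z at y -2.5 [-77.1 -76.4 103.2 104.1]
side z at y 17.5 [-77.4 -76.4 103.5 104.3]
side z at y 37.5 [-77.2 -76.3 103.1 104.1]
```

Run:
```python
from h import *
from scipy.optimize import minimize
for w in('w3','w8'):
    P=np.load('pics/%s.npz'%w)['P'].copy(); P[238:]=np.nan
    q=P.reshape(-1,3)*1000;q=q[np.isfinite(q[:,0])]
    q=q[(q[:,2]>56.5)&(q[:,2]<61.5)&(q[:,0]<560)&(abs(q[:,1]-38)<130)]
    def cost(x):
        c,s=np.cos(x[2]),np.sin(x[2]);d=q[:,:2]-x[:2]
        u=abs(d@[c,s]);v=abs(d@[-s,c]);du=np.maximum(abs(u-60.5)-3.5,0);dv=np.maximum(abs(v-97.5)-3.5,0)
        e=np.minimum(np.hypot(du,np.maximum(v-101,0)),np.hypot(dv,np.maximum(u-64,0)))
        return np.minimum(e,6).sum()+1e-2*(np.minimum(abs(u-60.5),abs(v-97.5)).clip(0,6)).sum()
    b=min((minimize(cost,[x,y,a],method='Nelder-Mead') for x in(474,478) for y in(35,40) for a in(-.06,-.03,-.01)),key=lambda r:r.fun)
    print(w,len(q),b.x.round(2),np.degrees(b.x[2]).round(2),b.fun/len(q))
C=np.array([476.1,37.8]); a=np.radians(87.9); z=np.array([np.cos(a),np.sin(a)]);y=np.array([-z[1],z[0]])
t=C+.1*y-13.7*z;print(t)
to([t[0]/1e3,t[1]/1e3,.082],down(87.9))
```

```text
w3 4625 [ 4.7669e+02  3.7400e+01 -4.0000e-02] -2.01 0.037409237506619515
w8 3424 [ 4.764e+02  3.724e+01 -4.000e-02] -2.16 0.02220347660057917
[475.49804835  24.11286538]
t16.55 pos [458.2  44.3 203.4] zyaw 88.46 xaxis [ 0.006  0.002 -1.   ] j [ 5.5  9.9 -8.9 70.8  0.1  7. ] F [-0.4  0.1 -2.2] w 7.9
shift [ 0.486 -0.068 -0.08 ] turn [0.02  0.004 0.013]
```

apply_moves(targets=[0.1,-0.069,-0.081,0.02,0.004,0.013,0,0.2,-0.069,-0.081,0.02,0.004,0.013,0,0.3,-0.069,-0.081,0.02,0.004,0.013,0,0.4,-0.069,-0.081,0.02,0.004,0.013,0,0.47,-0.069,-0.081,0.02,0.004,0.013,0,0.47,-0.069,-0.081,0.02,0.004,0.013,0,0.47,-0.069,-0.081,0.02,0.004,0.013,0,0.47,-0.069,-0.081,0.02,0.004,0.013,0])

```text
clock: 17.22
eef_pos: [0.4774, 0.0231, 0.0876]
tool_rot: [-0.491, 0.509, 0.49, 0.51]
ft_force: [-0.3, 0.2, -1.1]
grip_width: 0.0085
```

Run:
```python
from ins import *
o,M=st()
im,d,p,T=cam('wrist');save('w14',im);P=cloud(d,p,T);np.savez('pics/w14.npz',P=P,im=im,e=o['eef_pos'],M=M)
```

```text
t17.22 pos [477.4  23.1  87.6] zyaw 87.80 xaxis [ 0.003 -0.    -1.   ] j [  2.8  17.9 -17.1  54.9  -0.    5. ] F [-0.3  0.2 -1.1] w 8.5
```

View pics/w14.png

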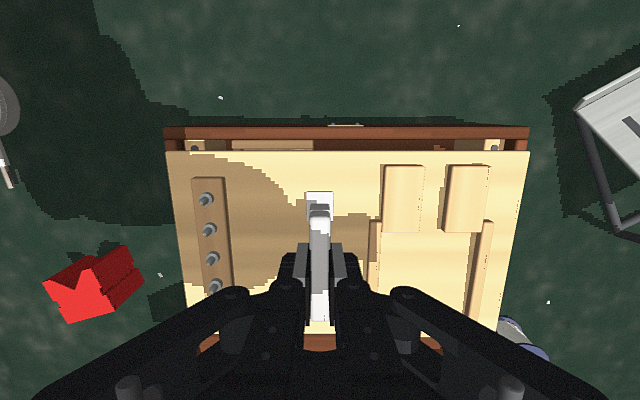

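```bash
cat > rim.py <<'E'
from h import *
def rimcheck(w):
    f=np.load('pics/%s.npz'%w);P=f['P'];L=(P-f['e'])@f['M']*1000
    zr=f['e'][2]*1000-58.6
    Q=L[100:200,120:580].reshape(-1,3);Q=Q[np.isfinite(Q[:,0])]
    q=Q[abs(Q[:,0]-zr)<2.0];q=q[q[:,1]>45]
    print(len(q),'rim x',np.median(q[:,0]),'expected',zr)
    for lo,hi in [(-75,-50),(-40,-10),(20,50),(60,90)]:
        m=(q[:,2]>lo)&(q[:,2]<hi);print('rim y range at z',(lo+hi)/2,np.percentile(q[m,1],[1,5,95,99]).round(1))
    m=(q[:,1]>np.percentile(q[:,1],50)); print('rim z range',np.percentile(q[m,2],[.2,1,99,99.8]).round(1))
E
python3 -c "
from rim import *
rimcheck('w14')"
```

```text
5005 rim x 28.91820407206645 expected 29.015541026529085
rim y range at z -62.5 [58.5 58.6 65.  65.1]
rim y range at z -25.0 [58.5 58.5 65.  65.1]
rim y range at z 35.0 [59.1 59.1 65.5 65.5]
rim y range at z 75.0 [59.1 59.1 65.5 65.5]
rim z range [-85.6 -83.8 112.1 113.9]
```

apply_moves(targets=[0.02,0.004,0.002,-0.008,0,0,0,0.02,0.004,0.002,-0.008,0,0,0,0.02,0.004,0.002,-0.008,0,0,0,0.02,0.004,0.002,-0.008,0,0,0])

```text
clock: 17.6
eef_pos: [0.4757, 0.0233, 0.0807]
tool_rot: [-0.491, 0.509, 0.491, 0.508]
ft_force: [0.1, 0.5, -2.0]
grip_width: 0.0079
```

Run:
```python
from rim import *
o,M=st()
im,d,p,T=cam('wrist');save('w15',im);P=cloud(d,p,T);np.savez('pics/w15.npz',P=P,im=im,e=o['eef_pos'],M=M)
rimcheck('w15')
```

```text
t17.60 pos [475.7  23.3  80.7] zyaw 87.99 xaxis [-0.001 -0.001 -1.   ] j [  2.8  18.3 -17.6  54.1  -0.    4.8] F [ 0.1  0.5 -2. ] w 7.9
5297 rim x 22.202506035290273 expected 22.11889908946757
rim y range at z -62.5 [56.9 57.  63.7 63.7]
rim y range at z -25.0 [57.  57.  63.2 63.7]
rim y range at z 35.0 [56.9 57.  63.2 63.3]
rim y range at z 75.0 [56.9 57.  63.2 63.2]
rim z range [-85.8 -84.2 112.  113.9]
```

apply_moves(targets=[0.01,0,0.0015,0,0,0,0,0.02,0,0.0015,0,0,0,0,0.03,0,0.0015,0,0,0,0,0.04,0,0.0015,0,0,0,0,0.05,0,0.0015,0,0,0,0,0.05,0,0.0015,0,0,0,0,0.05,0,0.0015,0,0,0,0])

```text
clock: 18.23
eef_pos: [0.4752, 0.0236, 0.0676]
tool_rot: [-0.491, 0.509, 0.492, 0.508]
ft_force: [-0.8, 0.5, -1.4]
grip_width: 0.0078
```

Run:
```python
from rim import *
o,M=st()
im,d,p,T=cam('wrist');save('w16',im);P=cloud(d,p,T);np.savez('pics/w16.npz',P=P,im=im,e=o['eef_pos'],M=M)
rimcheck('w16')
```

```text
t18.23 pos [475.2  23.6  67.6] zyaw 87.98 xaxis [-0.002 -0.001 -1.   ] j [  2.9  19.3 -18.6  52.3  -0.    4.9] F [-0.8  0.5 -1.4] w 7.8
11102 rim x 9.721135637147853 expected 8.999022518950817
rim y range at z -62.5 [45.1 46.1 62.5 63. ]
rim y range at z -25.0 [45.2 45.7 62.5 63. ]
rim y range at z 35.0 [45.2 46.9 62.5 62.9]
rim y range at z 75.0 [45.6 47.6 62.5 62.9]
rim z range [-86.2 -84.3 112.  113.8]
```

View pics/w16.png

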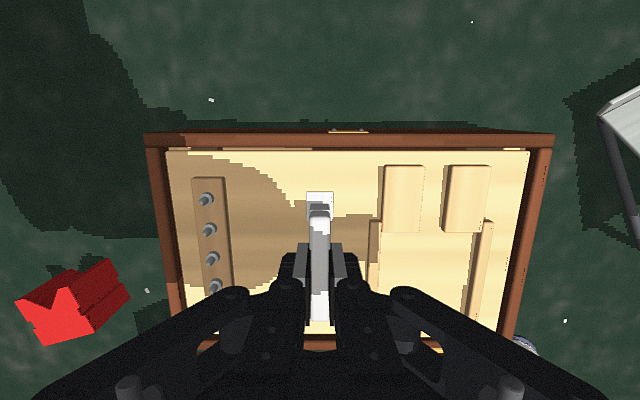

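apply_moves(targets=[0.006,-0.003,0,0,0,0,0,0.012,-0.003,0,0,0,0,0,0.016,-0.003,0,0,0,0,0,0.016,-0.003,0,0,0,0,0,0.016,-0.003,0,0,0,0,0])

```text
clock: 18.7
eef_pos: [0.4765, 0.0236, 0.0645]
tool_rot: [-0.491, 0.509, 0.491, 0.508]
ft_force: [-0.9, -0.2, 3.8]
grip_width: 0.0081
```

apply_moves(targets=[0.012,-0.003,0,0,0,0,0.3,0.012,-0.003,0,0,0,0,0.3,0.012,-0.003,0,0,0,0,0.3,-0.05,-0.003,0,0,0,0,0.3,-0.15,-0.003,0,0,0,0,0.3,-0.3,-0.003,0,0,0,0,0.3,-0.45,-0.003,0,0,0,0,0.3,-0.6,-0.003,0,0,0,0,0.3,-0.6,-0.003,0,0,0,0,0.3,-0.6,-0.003,0,0,0,0,0.3])

```text
clock: 19.53
eef_pos: [0.4792, 0.0237, 0.2164]
tool_rot: [-0.492, 0.508, 0.49, 0.51]
ft_force: [0.7, 0.2, -0.3]
grip_width: 0.0256
```

```bash
cat > seat.py <<'E'
from h import *
def seat(P,im):
    I=im.astype(int);m=np.isfinite(P[...,0])&(I[...,0]-I[...,2]>40)&(I[...,0]>110)&(P[...,2]>.045)&(P[...,2]<.0575)&(P[...,0]>.4)&(P[...,0]<.55)&(abs(P[...,1]-.038)<.12)
    q=P[m]
    for _ in range(6):
        c=q.mean(0);n=np.linalg.svd(q-c,full_matrices=False)[2][2];n*=np.sign(n[2]);e=abs((q-c)@n);q=q[e<.0015]
    rc=cv2.minAreaRect((q[:,:2]*1000).astype(np.float32))
    print('plate',len(q),'z',c[2],'n',n.round(4),'rect',np.round(rc[0],1),np.round(rc[1],1),rc[2])
    return rc
E
python3 - <<'E'
from seat import *
o,M=st()
im,d,p,T=cam('wrist');save('w17',im);P=cloud(d,p,T);np.savez('pics/w17.npz',P=P,im=im,e=o['eef_pos'],M=M)
seat(P,im)
E
```

```text
t19.53 pos [479.2  23.7 216.4] zyaw 87.98 xaxis [ 0.005 -0.    -1.   ] j [ 2.9 11.7 -4.6 73.4 -0.   4.9] F [ 0.7  0.2 -0.3] w 25.6
plate 13094 z 0.05364360472586314 n [ 5.e-04 -0.e+00  1.e+00] rect [471.9  37.4] [182.8 119.2] 88.0037841796875
```

View pics/w17.png

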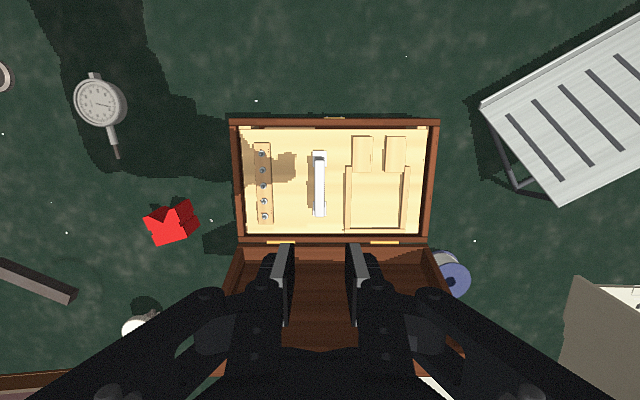

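Run:
```python
from h import *
f=np.load('pics/w17.npz');P=f['P'];Q=P[:240]
m=np.isfinite(Q[...,0])
h=rect(Q,(.476,.024),.04,.070,.082)
g=Q.reshape(-1,3);g=g[np.isfinite(g[:,0])]
for w in('w1','w17'):
    P=np.load('pics/%s.npz'%w)['P'];g=P.reshape(-1,3);g=g[np.isfinite(g[:,0])]
    r=np.hypot(g[:,0]-.3893,g[:,1]+.2102)
    s=g[(r>.036)&(r<.062)&(g[:,2]>.005)&(g[:,2]<.025)]
    print(w,len(s),s.mean(0),'dir',np.degrees(np.arctan2(s[:,1].mean()+.2102,s[:,0].mean()-.3893)),'z',np.median(s[:,2]))
    sv=np.linalg.svd(s[:,:2]-s[:,:2].mean(0),full_matrices=False)[2][0];print('axis',np.degrees(np.arctan2(sv[1],sv[0])))
    b=g[(r<.03)&(g[:,2]>.012)&(g[:,2]<.024)];c,rad=cv2.minEnclosingCircle((b[:,:2]*1000).astype(np.float32));print('body',c,rad,np.median(b[:,2]))
```

```text
593 z 0.0774 [476.1  23. ] [ 9.5 54.8] 88.1 mean [474.7  23.3]
w1 115 [ 0.43631964 -0.20754046  0.00973799] dir 3.2373337518619802 z 0.00972572275118766
axis -175.60085895735588
body (388.866943359375, -211.0684814453125) 29.37209129333496 0.01655198649471684
w17 123 [ 0.43535998 -0.20588639  0.00951803] dir 5.350265416771194 z 0.00953217527899991
axis 0.20993616100795703
body (389.04736328125, -209.8765411376953) 29.29022979736328 0.016564743141215754
```

apply_moves(targets=[0.1,0.327,-0.948,1,0,0,0.78,0.1,0.327,-0.948,1,0,0,0.78,0.1,0.327,-0.948,1,0,0,0.78,0.1,0.327,-0.948,1,0,0,0.78,0.1,0.327,-0.948,1,0,0,0.78,0.1,0.327,-0.948,1,0,0,0.78,0.1,0.327,-0.948,1,0,0,0.78])

```text
clock: 20.17
eef_pos: [0.3829, -0.215, 0.1864]
tool_rot: [-0.346, 0.618, 0.348, 0.614]
ft_force: [-0.5, -0.4, 0.5]
grip_width: 0.0668
```

apply_moves(targets=[0,0,0,1,0,0,0.78,0,0,0,1,0,0,0.78,0,0,0,1,0,0,0.78,0,0,0,1,0,0,0.78])

```text
clock: 20.5
eef_pos: [0.3859, -0.2096, 0.1871]
tool_rot: [-0.184, 0.684, 0.186, 0.681]
ft_force: [-0.4, 0.2, -1.4]
grip_width: 0.0667
```

apply_moves(targets=[0,0,0,1,0,0,0.78,0,0,0,1,0,0,0.78,0,0,0,1,0,0,0.78,0,0,0,1,0,0,0.78])

```text
clock: 20.83
eef_pos: [0.3861, -0.2093, 0.1871]
tool_rot: [-0.01, 0.709, 0.011, 0.705]
ft_force: [-0.2, 0.1, 0.2]
grip_width: 0.0667
```

apply_moves(targets=[0,0,0,1,0,0,0.78,0,0,0,1,0,0,0.78,0,0,0,1,0,0,0.78,0,0,0,1,0,0,0.78])

```text
clock: 21.17
eef_pos: [0.3861, -0.2093, 0.1871]
tool_rot: [0.165, 0.69, -0.165, 0.686]
ft_force: [-0.3, 0.2, 0.5]
grip_width: 0.0664
```

apply_moves(targets=[0,0,0,1,0,0,0.78,0,0,0,1,0,0,0.78,0,0,0,1,0,0,0.78,0,0,0,1,0,0,0.78])

```text
clock: 21.5
eef_pos: [0.3861, -0.2093, 0.1872]
tool_rot: [0.329, 0.627, -0.33, 0.624]
ft_force: [0.5, 0.5, -0.3]
grip_width: 0.0665
```

apply_moves(targets=[0,0,0,1,0,0,0.78,0,0,0,1,0,0,0.78,0,0,0,1,0,0,0.78,0,0,0,1,0,0,0.78,0,0,0,1,0,0,0.78])

```text
clock: 21.92
eef_pos: [0.3861, -0.2093, 0.1873]
tool_rot: [0.472, 0.527, -0.474, 0.524]
ft_force: [0.2, 0.0, 0.6]
grip_width: 0.0663
```

```bash
cat > gg.py <<'E'
from h import *
def gauge(P):
    g=P.reshape(-1,3);g=g[np.isfinite(g[:,0])]
    c=np.array([.389,-.210])
    r=np.hypot(g[:,0]-c[0],g[:,1]-c[1]);b=g[(r<.045)&(g[:,2]>.0135)&(g[:,2]<.022)]
    from scipy.optimize import least_squares
    xy=b[:,:2]*1000
    hull=cv2.convexHull(xy.astype(np.float32))[:,0]
    s=least_squares(lambda x:np.hypot(hull[:,0]-x[0],hull[:,1]-x[1])-x[2],[389,-210,25],loss='soft_l1',f_scale=.5)
    print('top circle',s.x.round(1),len(b),np.median(b[:,2])); c=s.x[:2]/1000
    r=np.hypot(g[:,0]-c[0],g[:,1]-c[1]); a=np.degrees(np.arctan2(g[:,1]-c[1],g[:,0]-c[0]))
    k=(r>.034)&(r<.062)&(g[:,2]>.004)&(g[:,2]<.018)&(abs(a)<25)
    t=g[k];print('stem',len(t),'mean dir',np.degrees(np.arctan2(np.median(t[:,1])-c[1],np.median(t[:,0])-c[0])).round(2))
    L=np.polyfit(t[:,0]-c[0],t[:,1]-c[1],1);print('line slope deg',np.degrees(np.arctan(L[0])).round(2),'offset',L[1]*1000)
E
python3 - <<'E'
from gg import *
o,M=st()
im,d,p,T=cam('wrist');save('w18',im);P=cloud(d,p,T);np.savez('pics/w18.npz',P=P,im=im)
gauge(P); gauge(np.load('pics/w1.npz')['P'])
to([.389,-.210,.10],down(-86))
E
```

```text
t21.92 pos [ 386.1 -209.3  187.3] zyaw -83.99 xaxis [-0.005  0.002 -1.   ] j [-2.840e+01  8.700e+00 -1.290e+01  6.880e+01 -1.000e-01  1.456e+02] F [0.2 0.  0.6] w 66.3
top circle [ 389.2 -210.3   24.5] 1724 0.016616899014841813
stem 142 mean dir 3.99
line slope deg 3.25 offset 0.2596756458943474
top circle [ 389.3 -210.3   24.4] 1564 0.01656322708959232
stem 128 mean dir 3.64
line slope deg 3.8 offset -0.30149676028858186
t21.97 pos [ 386.3 -209.5  187.5] zyaw -83.74 xaxis [-0.005  0.001 -1.   ] j [-2.840e+01  8.600e+00 -1.280e+01  6.880e+01 -1.000e-01  1.453e+02] F [0.7 0.3 1. ] w 66.5
shift [0.35  0.012 0.004] turn [ 0.079 -0.003  0.009]
```

View pics/w18.png

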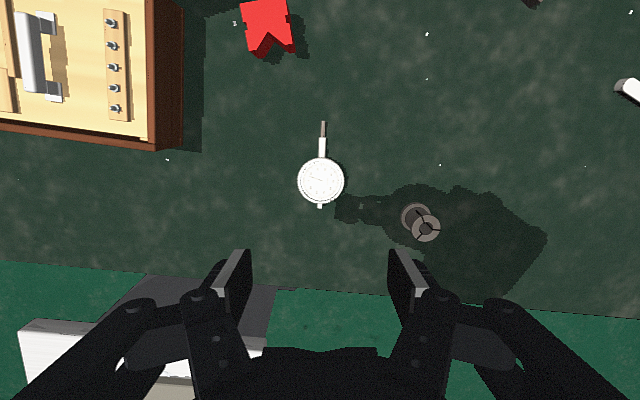

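apply_moves(targets=[0.16,0.012,0.004,0.085,0,0,0.78,0.32,0.012,0.004,0.085,0,0,0.78,0.48,0.012,0.004,0.085,0,0,0.78,0.55,0.012,0.004,0.085,0,0,0.78,0.55,0.012,0.004,0.085,0,0,0.78,0.55,0.012,0.004,0.085,0,0,0.78,0.55,0.012,0.004,0.085,0,0,0.78])

```text
clock: 22.55
eef_pos: [0.3909, -0.2115, 0.0526]
tool_rot: [0.483, 0.516, -0.484, 0.516]
ft_force: [0.4, 0.6, 1.4]
grip_width: 0.0667
```

Run:
```python
from gg import *
to([.3892,-.2103,.007],down(-86.2))
im,d,p,T=cam('wrist');save('w19',im)
```

```text
t22.55 pos [ 390.9 -211.5   52.6] zyaw -86.26 xaxis [-0.    -0.001 -1.   ] j [-2.840e+01  1.730e+01 -2.440e+01  4.830e+01 -1.000e-01  1.479e+02] F [0.4 0.6 1.4] w 66.7
shift [ 0.182 -0.006 -0.005] turn [-0.002  0.002  0.001]
```

View pics/w19.png

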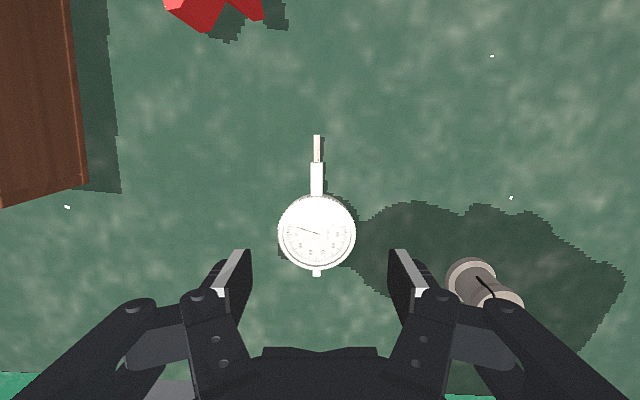

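apply_moves(targets=[0.08,-0.003,-0.003,0,0,0,0.74,0.15,-0.003,-0.003,0,0,0,0.74,0.182,-0.003,-0.003,0,0,0,0.74,0.182,-0.003,-0.003,0,0,0,0.74,0.182,-0.003,-0.003,0,0,0,0.74,0.182,-0.003,-0.003,0,0,0,0.74])

```text
clock: 23.1
eef_pos: [0.3902, -0.211, 0.0074]
tool_rot: [0.483, 0.515, -0.484, 0.516]
ft_force: [0.2, 0.8, 0.0]
grip_width: 0.0634
```

Run:
```python
from gg import *
to([.3892,-.2103,.007],down(-86.2))
```

```text
t23.10 pos [ 390.2 -211.     7.4] zyaw -86.33 xaxis [ 0.001 -0.002 -1.   ] j [-2.84e+01  2.12e+01 -2.74e+01  4.13e+01 -1.00e-01  1.48e+02] F [0.2 0.8 0. ] w 63.4
shift [ 0.002 -0.004 -0.003] turn [-0.005  0.004 -0.001]
```

apply_moves(targets=[0,-0.003,-0.003,0,0,0,0.4,0,-0.003,-0.003,0,0,0,0.4,0,-0.003,-0.003,0,0,0,0.4,0,-0.003,-0.003,0,0,0,0.4,0,-0.003,-0.003,0,0,0,0.4])

```text
clock: 23.52
eef_pos: [0.3894, -0.2101, 0.008]
tool_rot: [0.484, 0.515, -0.484, 0.516]
ft_force: [-2.2, 2.0, 9.8]
grip_width: 0.0457
```

Run:
```python
from gg import *
o,M=st()
im,d,p,T=cam('wrist');save('w20',im)
```

```text
t23.52 pos [ 389.4 -210.1    8. ] zyaw -86.33 xaxis [ 0.001 -0.002 -1.   ] j [-28.3  21.  -27.6  41.3  -0.  148. ] F [-2.2  2.   9.8] w 45.7
```

View pics/w20.png

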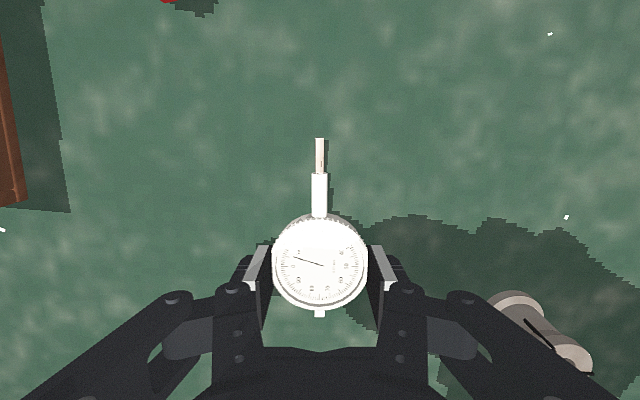

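apply_moves(targets=[-0.06,0,0,0,0,0,0.4,-0.15,0,0,0,0,0,0.4,-0.3,0,0,0,0,0,0.4,-0.45,0,0,0,0,0,0.4,-0.6,0,0,0,0,0,0.4,-0.6,0,0,0,0,0,0.4,-0.6,0,0,0,0,0,0.4])

```text
clock: 24.15
eef_pos: [0.3904, -0.2107, 0.159]
tool_rot: [0.484, 0.514, -0.484, 0.518]
ft_force: [0.2, -0.5, -1.7]
grip_width: 0.0455
```

```bash
cat > gh.py <<'E'
from h import *
def held(name):
    o,M=st()
    im,d,p,T=cam('wrist');save(name,im);P=cloud(d,p,T);np.savez('pics/%s.npz'%name,P=P,im=im,e=o['eef_pos'],M=M)
    L=(P-o['eef_pos'])@M*1000
    q=L[180:330,265:375].reshape(-1,3);q=q[(q[:,0]<5)&(q[:,0]>-25)]
    k=q[abs(q[:,2])<24]
    for _ in range(6):
        c=np.median(k,0) if _==0 else k.mean(0);n=np.linalg.svd(k-c,full_matrices=False)[2][2];n*=-np.sign(n[0]);k=k[abs((k-c)@n)<1]
    print('dial plane n',n.round(3),'x',c[0].round(1),len(k))
    hull=cv2.convexHull(k[:,1:].astype(np.float32))[:,0]
    from scipy.optimize import least_squares
    s=least_squares(lambda x:np.hypot(hull[:,0]-x[0],hull[:,1]-x[1])-x[2],[0,0,24],loss='soft_l1',f_scale=.5);print('circle y,z,r',s.x.round(2))
    t=L[100:215,290:350].reshape(-1,3);t=t[(abs(t[:,0])<25)&(t[:,1]>s.x[0]+33)&(t[:,1]<s.x[0]+62)]
    print('stem',len(t),np.median(t,0).round(1),'angle',np.degrees(np.arctan2(np.median(t[:,2])-s.x[1],np.median(t[:,1])-s.x[0])).round(2),'x near/far',np.median(t[t[:,1]<s.x[0]+45,0]),np.median(t[t[:,1]>s.x[0]+50,0]))
    return s.x
E
python3 - <<'E'
from gh import *
held('w21')
E
```

```text
t24.15 pos [ 390.4 -210.7  159. ] zyaw -86.34 xaxis [ 0.005 -0.004 -1.   ] j [-2.83e+01  9.90e+00 -1.58e+01  6.39e+01 -1.00e-01  1.48e+02] F [ 0.2 -0.5 -1.7] w 45.5
dial plane n [-0.999  0.054  0.003] x -8.4 3773
circle y,z,r [ 1.59  0.18 25.57]
stem 650 [-1.8 44.1  0.3] angle 0.18 x near/far -2.56947948027525 -1.2459462942917396
```

View pics/w21.png

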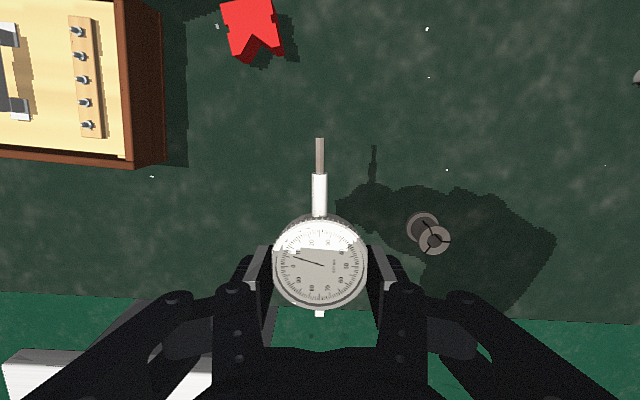

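Run:
```python
from h import *
f=np.load('pics/w21.npz');L=(f['P']-f['e'])@f['M']*1000
q=L[100:340,230:410].reshape(-1,3);q=q[np.isfinite(q[:,0])&(q[:,0]>-20)&(q[:,0]<12)]
t=q[(abs(q[:,2]-.3)<3)];print('y range |z|<3',np.percentile(t[:,1],[0,.5,2,98,99.5,100]).round(1))
for y in range(-36,66,6):
    m=abs(t[:,1]-y)<1.5
    if m.sum(): print(y,m.sum(),np.median(t[m,0]).round(1))
b=q[(q[:,0]<-5)&(abs(q[:,1])<3)];print('z extents mid',np.percentile(b[:,2],[0,1,99,100]).round(1))
for z in(-20,-15,15,20):
    m=(abs(q[:,2]-z)<1.5)&(q[:,0]<-6);print(z,q[m,1].min().round(1),q[m,1].max().round(1))
```

```text
y range |z|<3 [-31.2 -30.1 -28.2  58.7  60.3  60.7]
-30 35 -5.7
-24 25 -10.1
-18 58 -8.3
-12 68 -8.4
-6 74 -8.3
0 66 -8.3
6 72 -8.3
12 72 -8.1
18 80 -8.4
24 145 -7.1
30 82 -2.9
36 80 -3.0
42 83 -2.9
48 50 -1.4
54 61 -1.3
60 50 -1.4
z extents mid [-22.5 -22.4  23.4  23.6]
-20 -14.8 15.4
-15 -20.2 19.7
15 -20.4 20.8
20 -16.6 16.3
```

apply_moves(targets=[-0.15,0,-0.16,-1,0,0,0.4,-0.15,0,-0.32,-1,0,0,0.4,-0.15,0,-0.5,-1,0,0,0.4,-0.15,0,-0.66,-1,0,0,0.4,-0.15,0,-0.8,-1,0,0,0.4,-0.15,0,-0.8,-1,0,0,0.4])

```text
clock: 24.7
eef_pos: [0.3733, -0.0044, 0.1918]
tool_rot: [0.338, 0.623, -0.339, 0.619]
ft_force: [0.5, -0.9, -0.7]
grip_width: 0.0455
```

apply_moves(targets=[0,0,0,-1,0,0,0.4,0,0,0,-1,0,0,0.4,0,0,0,-1,0,0,0.4,0,0,0,-1,0,0,0.4])

```text
clock: 25.03
eef_pos: [0.3744, -0.01, 0.1917]
tool_rot: [0.174, 0.687, -0.176, 0.683]
ft_force: [-0.4, 0.4, -0.9]
grip_width: 0.0456
```

apply_moves(targets=[0,0,0,-1,0,0,0.4,0,0,0,-1,0,0,0.4,0,0,0,-1,0,0,0.4,0,0,0,-1,0,0,0.4])

```text
clock: 25.37
eef_pos: [0.3744, -0.0104, 0.1916]
tool_rot: [0.0, 0.709, -0.001, 0.705]
ft_force: [-0.4, -0.5, -1.0]
grip_width: 0.0456
```

apply_moves(targets=[0,0,0,-1,0,0,0.4,0,0,0,-1,0,0,0.4,0,0,0,-1,0,0,0.4,0,0,0,-1,0,0,0.4])

```text
clock: 25.7
eef_pos: [0.3744, -0.0104, 0.1916]
tool_rot: [-0.174, 0.687, 0.175, 0.683]
ft_force: [-0.3, 0.8, -0.7]
grip_width: 0.0455
```

apply_moves(targets=[0,0,0,-1,0,0,0.4,0,0,0,-1,0,0,0.4,0,0,0,-1,0,0,0.4,0,0,0,-1,0,0,0.4])

```text
clock: 26.03
eef_pos: [0.3744, -0.0104, 0.1916]
tool_rot: [-0.338, 0.623, 0.339, 0.619]
ft_force: [0.7, -0.6, -1.4]
grip_width: 0.0456
```

Run:
```python
from gh import *
to([.485,.0808,.15],down(87.8))
```

```text
t26.03 pos [374.4 -10.4 191.6] zyaw 57.23 xaxis [-0.006 -0.001 -1.   ] j [ -1.6   1.2 -20.5  68.6  -0.   31.2] F [ 0.7 -0.6 -1.4] w 45.6
shift [ 0.164 -0.175  0.547] turn [-1.067 -0.005 -0.011]
```

apply_moves(targets=[0.05,-0.05,0.15,-1,0,0,0.4,0.1,-0.1,0.3,-1,0,0,0.4,0.14,-0.175,0.45,-1,0,0,0.4,0.14,-0.175,0.547,-1,0,0,0.4,0.14,-0.175,0.547,-1,0,0,0.4,0.14,-0.175,0.547,-1,0,0,0.4,0.14,-0.175,0.547,-1,0,0,0.4])

```text
clock: 26.62
eef_pos: [0.4854, 0.0799, 0.1566]
tool_rot: [-0.479, 0.521, 0.481, 0.517]
ft_force: [0.3, 0.1, -0.6]
grip_width: 0.0457
```

Run:
```python
from gh import *
to([.4914,.0808,.09],down(87.9))
im,d,p,T=cam('wrist');save('w22',im)
```

```text
t26.62 pos [485.4  79.9 156.6] zyaw 85.49 xaxis [-0.006 -0.002 -1.   ] j [ 9.4 15.8 -8.5 66.  -0.  13.9] F [ 0.3  0.1 -0.6] w 45.7
shift [ 0.266 -0.025  0.006] turn [-0.084 -0.004 -0.012]
```

View pics/w22.png

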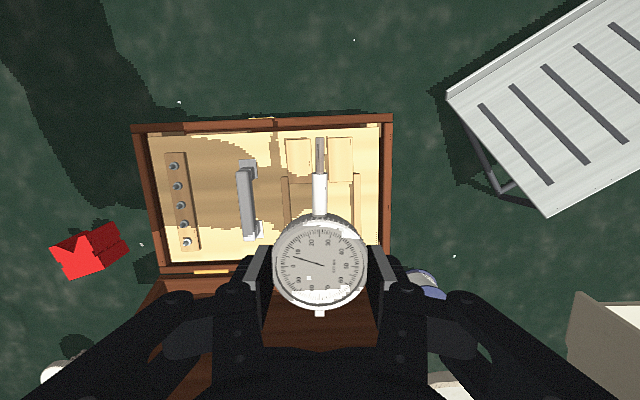

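apply_moves(targets=[0.06,-0.025,0.006,-0.084,0,-0.01,0.4,0.12,-0.025,0.006,-0.084,0,-0.01,0.4,0.2,-0.025,0.006,-0.084,0,-0.01,0.4,0.266,-0.025,0.006,-0.084,0,-0.01,0.4,0.266,-0.025,0.006,-0.084,0,-0.01,0.4,0.266,-0.025,0.006,-0.084,0,-0.01,0.4,0.266,-0.025,0.006,-0.084,0,-0.01,0.4,0.266,-0.025,0.006,-0.084,0,-0.01,0.4])

```text
clock: 27.33
eef_pos: [0.4943, 0.0814, 0.0934]
tool_rot: [-0.492, 0.508, 0.489, 0.51]
ft_force: [0.2, 0.4, -1.1]
grip_width: 0.0455
```

Run:
```python
from gh import *
held('w23')
to([.4914,.0808,.062],down(88))
```

```text
t27.33 pos [494.3  81.4  93.4] zyaw 87.91 xaxis [ 0.006 -0.    -1.   ] j [  9.4  19.7 -13.4  56.6  -0.1  11.5] F [ 0.2  0.4 -1.1] w 45.5
dial plane n [-0.999  0.052 -0.001] x -8.4 3769
circle y,z,r [ 1.26 -0.38 24.51]
stem 691 [-1.9 44.8 -0.7] angle -0.38 x near/far -2.5408138560093554 -1.2298510294852132
t27.38 pos [494.4  81.5  93.3] zyaw 87.92 xaxis [ 0.006 -0.    -1.   ] j [  9.4  19.7 -13.4  56.6  -0.1  11.5] F [ 0.1  0.2 -0.7] w 45.5
shift [ 0.125  0.012 -0.003] turn [-0.003 -0.     0.012]
```

View pics/w23.png

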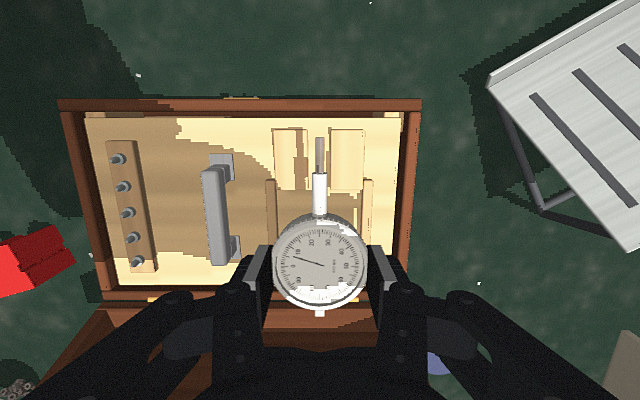

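Run:
```python
from h import *
f=np.load('pics/w23.npz');L=(f['P']-f['e'])@f['M']*1000
for v in(150,170,200,215):
    r=L[v,255:385]; print(v,[(255+i,*r[i].round(1)) for i in range(0,130) if i and abs(r[i,0]-r[i-1,0])>3])
```

```text
150 [(259, np.float64(37.5), np.float64(51.6), np.float64(-35.8)), (274, np.float64(33.2), np.float64(52.1), np.float64(-26.4)), (308, np.float64(39.6), np.float64(51.4), np.float64(-7.2)), (315, np.float64(0.0), np.float64(55.8), np.float64(-2.5)), (324, np.float64(39.8), np.float64(51.4), np.float64(2.2)), (330, np.float64(34.6), np.float64(51.9), np.float64(5.6)), (365, np.float64(40.5), np.float64(51.3), np.float64(26.6))]
170 [(275, np.float64(34.0), np.float64(40.5), np.float64(-26.4)), (308, np.float64(38.2), np.float64(39.7), np.float64(-7.3)), (316, np.float64(-1.4), np.float64(46.7), np.float64(-2.1)), (324, np.float64(38.5), np.float64(39.6), np.float64(2.3)), (330, np.float64(35.0), np.float64(40.3), np.float64(5.7)), (364, np.float64(38.8), np.float64(39.6), np.float64(26.3))]
200 [(266, np.float64(32.8), np.float64(22.6), np.float64(-32.3)), (312, np.float64(-0.9), np.float64(32.0), np.float64(-4.1)), (328, np.float64(40.3), np.float64(20.5), np.float64(4.9)), (362, np.float64(35.4), np.float64(21.9), np.float64(25.3)), (372, np.float64(40.7), np.float64(20.4), np.float64(32.3))]
215 [(267, np.float64(34.5), np.float64(12.6), np.float64(-32.5)), (302, np.float64(3.3), np.float64(23.0), np.float64(-9.3)), (338, np.float64(39.3), np.float64(11.0), np.float64(11.2)), (361, np.float64(35.6), np.float64(12.2), np.float64(25.1)), (372, np.float64(39.2), np.float64(11.0), np.float64(32.5))]
```

apply_moves(targets=[0.03,0.006,-0.002,0,0,0,0.4,0.06,0.006,-0.002,0,0,0,0.4,0.09,0.006,-0.002,0,0,0.01,0.4,0.09,0.006,-0.002,0,0,0.01,0.4,0.09,0.006,-0.002,0,0,0.01,0.4,0.09,0.006,-0.002,0,0,0.01,0.4])

```text
clock: 27.88
eef_pos: [0.4918, 0.0811, 0.0691]
tool_rot: [-0.491, 0.51, 0.491, 0.508]
ft_force: [1.0, 0.3, -0.8]
grip_width: 0.0454
```

Run:
```python
from gh import *
held('w24')
f=np.load('pics/w24.npz');L=(f['P']-f['e'])@f['M']*1000
print('rim x exp',f['e'][2]*1000-58.6)
for u in(250,300,340,390): print(u,[(v,L[v,u].round(1).tolist()) for v in range(60,140) if abs(L[v,u,0]-L[v-1,u,0])>2.5])
for v in(150,170,200): 
    r=L[v,255:385]; print(v,[(255+i,r[i].round(1).tolist()) for i in range(1,130) if abs(r[i,0]-r[i-1,0])>3])
to([.4914,.0808,.062],down(88))
```

```text
t27.88 pos [491.8  81.1  69.1] zyaw 87.96 xaxis [-0.002 -0.001 -1.   ] j [  9.4  21.4 -15.1  53.7  -0.   11.4] F [ 1.   0.3 -0.8] w 45.4
dial plane n [-0.999  0.052 -0.002] x -8.4 3810
circle y,z,r [ 1.36 -0.55 24.42]
stem 3577 [ 9.7 49.  -0.2] angle 0.41 x near/far 9.355598681154987 10.156824349296537
rim x exp 10.456764547663575
250 [(101, [14.6, 78.0, -34.4]), (103, [10.2, 76.9, -33.5]), (117, [61.9, 70.0, -45.2]), (124, [16.0, 67.0, -35.4])]
300 [(102, [11.2, 77.4, -9.8]), (117, [62.4, 70.0, -13.0]), (123, [19.7, 67.4, -10.5]), (124, [15.3, 67.0, -10.2]), (137, [11.2, 60.9, -10.1])]
340 [(102, [10.5, 77.3, 9.3]), (117, [62.6, 70.0, 12.8]), (123, [20.5, 67.4, 10.2]), (124, [15.4, 67.0, 9.9]), (137, [11.1, 60.9, 9.7])]
390 [(102, [10.1, 77.3, 33.1]), (117, [30.3, 70.3, 38.0]), (123, [19.0, 67.4, 35.7]), (124, [15.1, 67.0, 34.8])]
150 [(267, [9.9, 54.7, -26.4]), (307, [15.2, 54.1, -6.8]), (315, [-1.3, 56.0, -2.5]), (324, [15.3, 54.1, 1.9]), (333, [9.5, 54.8, 6.2]), (372, [15.5, 54.1, 26.5])]
170 [(268, [10.9, 44.5, -26.6]), (307, [15.0, 43.8, -6.9]), (316, [-1.5, 46.7, -2.1]), (324, [16.2, 43.6, 1.9]), (332, [11.7, 44.4, 5.9]), (371, [15.5, 43.7, 26.5])]
200 [(258, [10.3, 28.9, -32.4]), (308, [15.9, 27.3, -6.6]), (312, [-0.4, 31.9, -4.1]), (328, [16.1, 27.3, 4.2]), (332, [9.9, 29.0, 6.1]), (381, [15.3, 27.5, 32.6])]
t27.93 pos [492.1  81.2  69.3] zyaw 87.96 xaxis [-0.002 -0.001 -1.   ] j [  9.4  21.4 -15.1  53.7  -0.   11.4] F [ 0.6 -0.  -1.5] w 46.1
shift [ 0.029  0.003 -0.002] turn [-0.002 -0.001 -0.003]
```

View pics/w24.png

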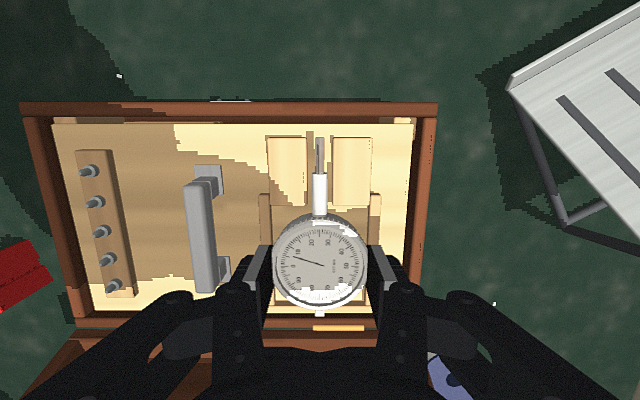

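apply_moves(targets=[0.012,0,0,0,0,0,0.4,0.022,0,0,0,0,0,0.4,0.03,0,0,0,0,0,0.4,0.03,0,0,0,0,0,0.4,0.03,0,0,0,0,0,0.4])

```text
clock: 28.35
eef_pos: [0.4917, 0.0811, 0.0617]
tool_rot: [-0.491, 0.51, 0.491, 0.508]
ft_force: [0.6, 0.9, -0.8]
grip_width: 0.0457
```

apply_moves(targets=[0.002,0,0,0,0,0,0.63,0.002,0,0,0,0,0,0.63,0.002,0,0,0,0,0,0.63,0.002,0,0,0,0,0,0.63,-0.08,0,0,0,0,0,0.63,-0.2,0,0,0,0,0,0.63,-0.35,0,0,0,0,0,0.63,-0.5,0,0,0,0,0,0.63,-0.55,0.1,-0.1,0,0,0,0.63,-0.55,0.1,-0.1,0,0,0,0.63,-0.55,0.1,-0.1,0,0,0,0.63])

```text
clock: 29.27
eef_pos: [0.4663, 0.0567, 0.2008]
tool_rot: [-0.491, 0.509, 0.49, 0.51]
ft_force: [0.1, 0.3, -0.3]
grip_width: 0.0538
```

Run:
```python
from seat import *
o,M=st()
im,d,p,T=cam('wrist');save('w25',im);P=cloud(d,p,T);np.savez('pics/w25.npz',P=P,im=im)
seat(P,im)
q=P.reshape(-1,3);q=q[np.isfinite(q[:,0])]
r=np.hypot(q[:,0]-.4914,q[:,1]-.0808)
b=q[(r<.02)&(q[:,2]>.06)];print('dial z',np.median(b[:,2]));c=b.mean(0);n=np.linalg.svd(b-c,full_matrices=False)[2][2];print(n)
rect(P,(.4914,.0808),.028,.066,.08)
```

```text
t29.27 pos [466.3  56.7 200.8] zyaw 87.88 xaxis [ 0.001 -0.    -1.   ] j [ 6.9 11.2 -7.6 71.1 -0.   9.1] F [ 0.1  0.3 -0.3] w 53.8
plate 11564 z 0.053634528993890686 n [ 3.e-04 -1.e-04  1.e+00] rect [471.8  37.3] [183.  120.1] 88.10299682617188
dial z 0.06937543856567502
[-0.88808284  0.4483714  -0.10135067]
2042 z 0.0695 [491.   80.8] [49.1 48.6] 50.9 mean [490.5  80.7]
```

View pics/w25.png

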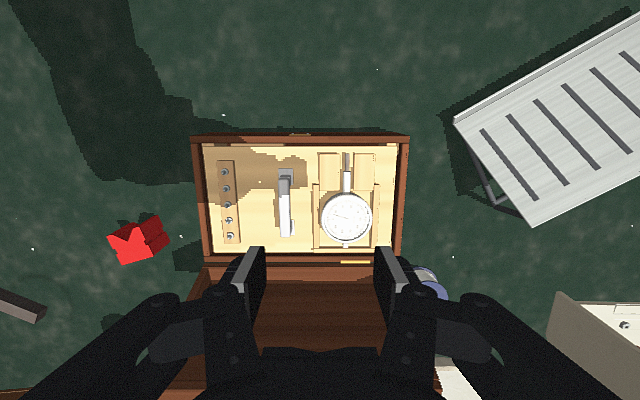

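Run:
```python
from h import *
C=np.array([476.3,37.5]);a=np.radians(-2.05);ex=np.array([np.cos(a),np.sin(a)]);ey=np.array([-ex[1],ex[0]])
for n in('side0','scene0'):
    f=np.load('pics/%s.npz'%n);P=f['P'].reshape(-1,3)*1000;ok=np.isfinite(P[:,0])
    P=P[ok];I=f['im'].reshape(-1,3)[ok].astype(int)
    D=P[:,:2]-C;u=D@ex;v=D@ey
    m=(u>55)&(u<190)&(abs(v)<110)&(P[:,2]>62)&(P[:,2]<230)
    u,v,z=u[m],v[m],P[m,2]
    print(n,len(u),'v',v.min(),v.max(),'zmax',z.max())
    for lo in range(60,210,15):
        k=(z>=lo)&(z<lo+15)
        if k.sum()>3: print(lo,k.sum(),'u',np.percentile(u[k],[1,25,50,75,99]).round(0))
```

```text
side0 1203 v -108.7140134754683 101.91376296867674 zmax 185.17093251997196
60 212 u [64. 69. 75. 88. 92.]
75 126 u [69. 82. 92. 94. 98.]
90 130 u [ 72.  85.  95.  97. 101.]
105 128 u [ 76.  89.  99. 101. 105.]
120 133 u [ 79.  92. 102. 105. 107.]
135 66 u [ 83.  88.  97. 105. 112.]
150 54 u [ 87.  92.  97. 106. 115.]
165 246 u [ 90. 100. 109. 115. 120.]
180 108 u [ 91.  95.  98. 102. 111.]
scene0 1980 v -102.75786483153252 103.5408675841964 zmax 187.0293130336519
60 357 u [58. 69. 79. 90. 95.]
75 219 u [ 68.  91.  93.  95. 100.]
90 210 u [ 72.  94.  96.  98. 102.]
105 226 u [ 76.  97. 100. 102. 107.]
120 233 u [ 79. 101. 104. 106. 110.]
135 232 u [ 82. 105. 107. 110. 114.]
150 140 u [ 85. 104. 109. 112. 114.]
165 164 u [ 89.  95. 109. 116. 122.]
180 199 u [ 90.  94.  99. 104. 114.]
```

Run:
```python
from h import *
C=np.array([476.3,37.5]);a=np.radians(-2.05);ex=np.array([np.cos(a),np.sin(a)]);ey=np.array([-ex[1],ex[0]])
for n in('side0','scene0'):
    f=np.load('pics/%s.npz'%n);P=f['P'].reshape(-1,3)*1000;P=P[np.isfinite(P[:,0])]
    D=P[:,:2]-C;u=D@ex;v=D@ey
    m=(u>122)&(u<300)&(abs(v)<150)&(P[:,2]>15)&(P[:,2]<500)
    q=np.c_[u[m],v[m],P[m,2]]
    H,_,_=np.histogram2d(q[:,0],q[:,1],bins=[np.arange(120,301,20),np.arange(-150,151,30)])
    print(n,len(q));print(H.astype(int))
    Z=np.array([[q[(abs(q[:,0]-x-10)<10)&(abs(q[:,1]-y-15)<15),2].max(initial=0) for y in range(-150,150,30)] for x in range(120,300,20)]).astype(int);print(Z)
st();to([.6262,.0321,.25],down(88))
```

```text
side0 1442
[[  0   0   0   0   0   0   0   0   0   0]
 [  0   0   0   0   0   0   0   0   0   0]
 [  0   0   0   0   0   0   0   0   0   0]
 [  2   0   0   0   0   0   0   0   0   0]
 [ 19   0   0   0   0   0   0   0   0   0]
 [ 28   0   0   0   0   0   0   0   0   1]
 [  5   0   0  19  33  24   6   0   0  25]
 [  0   0   5 158 163  96  11   0   7  30]
 [  0   0  62 451 205  25  23   1  16  27]]
[[  0   0   0   0   0   0   0   0   0   0]
 [  0   0   0   0   0   0   0   0   0   0]
 [  0   0   0   0   0   0   0   0   0   0]
 [ 41   0   0   0   0   0   0   0   0   0]
 [ 42   0   0   0   0   0   0   0   0   0]
 [ 42   0   0   0   0   0   0   0   0  15]
 [ 38   0   0 433 442 453 421   0   0  23]
 [  0   0 386 436 445 455 399   0  21  24]
 [  0   0 460 477 477 458 463 450  23  26]]
scene0 1509
[[  0   0   1   0   0   1   0   1   3  38]
 [  0   0   0   0   0   0   0   0   0  12]
 [  0   0   0   0   0   0   0   0   0   0]
 [  0   0   0   0   0   0   0   0   0   0]
 [  0   0   0   0   0   0   0   0   0   0]
 [  0   0   0   0   0   0   0   0   0   0]
 [  0   0   0  14  37  47  13   0   0  21]
 [  0   0   1  35 230 171  92   0   1  32]
 [  0   0  21 228 247  78 142   5   9  29]]
[[  0   0 173   0   0 173   0 174  36  41]
 [  0   0   0   0   0   0   0   0   0  40]
 [  0   0   0   0   0   0   0   0   0   0]
 [  0   0   0   0   0   0   0   0   0   0]
 [  0   0   0   0   0   0   0   0   0   0]
 [  0   0   0   0   0   0   0   0   0   0]
 [  0   0   0 429 443 449 426   0   0  25]
 [  0   0 386 431 446 458 439   0  17  26]
 [  0   0  53 481 479 462 465 463  24  28]]
t29.32 pos [466.3  57.  199.7] zyaw 87.91 xaxis [-0. -0. -1.] j [ 7.  11.4 -7.6 71.  -0.   9.1] F [ 1.1 -0.1 -1.2] w 53.9
t29.32 pos [466.3  57.  199.7] zyaw 87.91 xaxis [-0. -0. -1.] j [ 7.  11.4 -7.6 71.  -0.   9.1] F [ 1.1 -0.1 -1.2] w 53.9
shift [-0.201 -0.643 -0.076] turn [-0.003 -0.001 -0.001]
```

apply_moves(targets=[-0.15,0,-0.03,0,0,0,0,-0.22,-0.05,-0.076,0,0,0,0,-0.22,-0.2,-0.076,0,0,0,0,-0.22,-0.35,-0.076,0,0,0,0,-0.22,-0.5,-0.076,0,0,0,0,-0.22,-0.61,-0.076,0,0,0,0,-0.22,-0.61,-0.076,0,0,0,0,-0.22,-0.61,-0.076,0,0,0,0])

```text
clock: 29.98
eef_pos: [0.6186, 0.0331, 0.2502]
tool_rot: [-0.489, 0.511, 0.493, 0.507]
ft_force: [-1.0, 0.6, -0.2]
grip_width: -0.0003
```

Run:
```python
from h import *
to([.6182,.0324,.158],down(88))
im,d,p,T=cam('side');save('s1',im[80:260,200:520],2.4)
im,d,p,T=cam('scene');save('c1',im[60:280,180:460],2.7)
```

```text
t29.98 pos [618.6  33.1 250.2] zyaw 87.96 xaxis [-0.007 -0.001 -1.   ] j [ 3.1 28.  23.7 86.1 -0.   5.1] F [-1.   0.6 -0.2] w -0.3
shift [ 0.369 -0.001 -0.002] turn [-0.001 -0.002 -0.014]
```

View pics/s1.png

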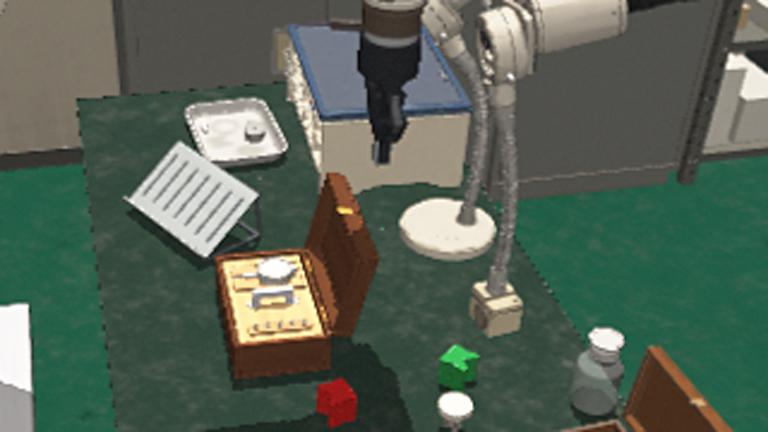

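View pics/c1.png

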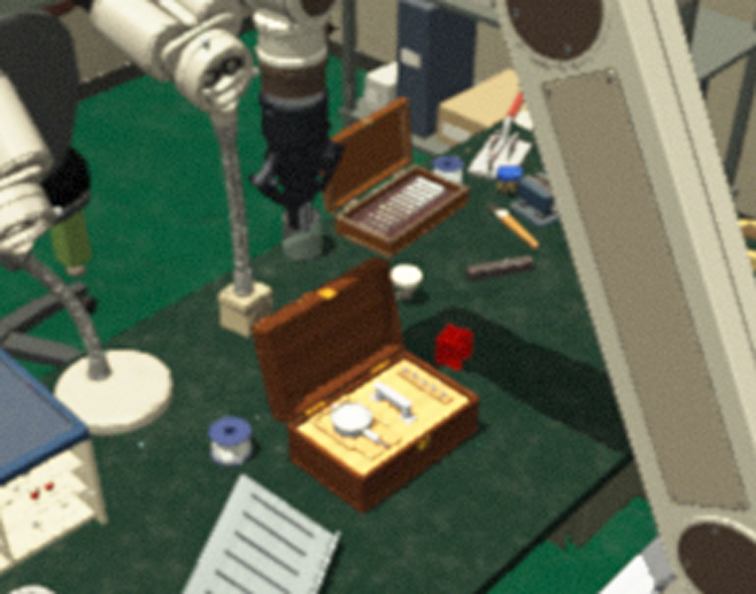

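apply_moves(targets=[0.1,0,0,0,0,0,0,0.2,0,0,0,0,0,0,0.3,0,0,0,0,0,0,0.369,0,0,0,0,0,0,0.369,0,0,0,0,0,0,0.369,0,0,0,0,0,0])

```text
clock: 30.58
eef_pos: [0.6163, 0.0329, 0.1619]
tool_rot: [-0.49, 0.51, 0.492, 0.508]
ft_force: [0.0, 1.0, -0.2]
grip_width: -0.0002
```

Run:
```python
from h import *
o,M=st()
C=np.array([.4763,.0375]);a=np.radians(-2.05);ex=np.array([np.cos(a),np.sin(a)])
print('u',((o['eef_pos'][:2]-C)@ex*1000))
for th in(100,90,80,70,60,50,40,30,20,10,5,0,-2):
    t=np.radians(th);A=np.array([-np.cos(t),np.sin(t)]);n=np.array([np.sin(t),np.cos(t)])
    q=np.array([64,58])+112*A+26*n; u=q[0]+11
    w=C+u/1000*ex; s=M.T@(np.array([w[0],w[1],q[1]/1000])-o['eef_pos'])/.25; print(th,u.round(1),q[1].round(1),s.round(3))
```

```text
t30.58 pos [616.3  32.9 161.9] zyaw 87.97 xaxis [-0.004 -0.001 -1.   ] j [ 3.1 29.3 12.7 73.6 -0.   5.1] F [ 0.   1.  -0.2] w -0.2
u 140.12063346434857
100 120.1 163.8 [-0.007  0.08  -0.001]
90 101.0 170.0 [-0.032  0.157 -0.001]
80 81.2 172.8 [-0.043  0.236 -0.001]
70 61.1 172.1 [-0.04   0.316 -0.001]
60 41.5 168.0 [-0.023  0.395 -0.001]
50 22.9 160.5 [ 0.007  0.469 -0.001]
40 5.9 149.9 [ 0.05   0.537 -0.001]
30 -9.0 136.5 [ 0.104  0.596 -0.001]
20 -21.4 120.7 [ 0.167  0.645 -0.001]
10 -30.8 103.1 [ 0.238  0.683 -0.001]
5 -34.3 93.7 [ 0.275  0.697 -0.001]
0 -37.0 84.0 [ 0.314  0.707 -0.001]
-2 -37.8 80.1 [ 0.33   0.711 -0.001]
```

apply_moves(targets=[0,0.04,0,0,0,0,0,-0.007,0.08,0,0,0,0,0,-0.02,0.12,0,0,0,0,0,-0.032,0.157,0,0,0,0,0,-0.038,0.197,0,0,0,0,0,-0.043,0.236,0,0,0,0,0,-0.043,0.276,0,0,0,0,0,-0.04,0.316,0,0,0,0,0,-0.032,0.356,0,0,0,0,0,-0.023,0.395,0,0,0,0,0])

```text
clock: 31.42
eef_pos: [0.5205, 0.0365, 0.171]
tool_rot: [-0.492, 0.508, 0.49, 0.51]
ft_force: [2.5, 0.8, 2.9]
grip_width: 0.0002
```

```bash
cat > lid.py <<'E'
from h import *
def plan(ths,r=112,h=26):
    o,M=st()
    C=np.array([.4763,.0375]);a=np.radians(-2.05);ex=np.array([np.cos(a),np.sin(a)])
    print('u',((o['eef_pos'][:2]-C)@ex*1000))
    for th in ths:
        t=np.radians(th);A=np.array([-np.cos(t),np.sin(t)]);n=np.array([np.sin(t),np.cos(t)])
        q=np.array([64,58])+r*A+h*n; u=q[0]+11
        w=C+u/1000*ex; s=M.T@(np.array([w[0],w[1],q[1]/1000])-o['eef_pos'])/.25; print(th,u.round(1),q[1].round(1),s.round(3))
E
python3 - <<'E'
from lid import *
plan((60,50,40,30,20,10,5,0,-2))
im,d,p,T=cam('side');save('s2',im[80:260,200:520],2.4)
E
```

```text
t31.42 pos [520.5  36.5 171. ] zyaw 87.96 xaxis [ 0.005 -0.    -1.   ] j [ 4.  17.9 -3.3 68.5 -0.   6.1] F [2.5 0.8 2.9] w 0.2
u 44.22380578487722
60 41.5 168.0 [ 0.012  0.011 -0.002]
50 22.9 160.5 [ 0.042  0.085 -0.002]
40 5.9 149.9 [ 0.084  0.154 -0.002]
30 -9.0 136.5 [ 0.137  0.214 -0.002]
20 -21.4 120.7 [ 0.2    0.263 -0.002]
10 -30.8 103.1 [ 0.27   0.301 -0.002]
5 -34.3 93.7 [ 0.308  0.316 -0.002]
0 -37.0 84.0 [ 0.346  0.327 -0.002]
-2 -37.8 80.1 [ 0.362  0.33  -0.002]
```

View pics/s2.png

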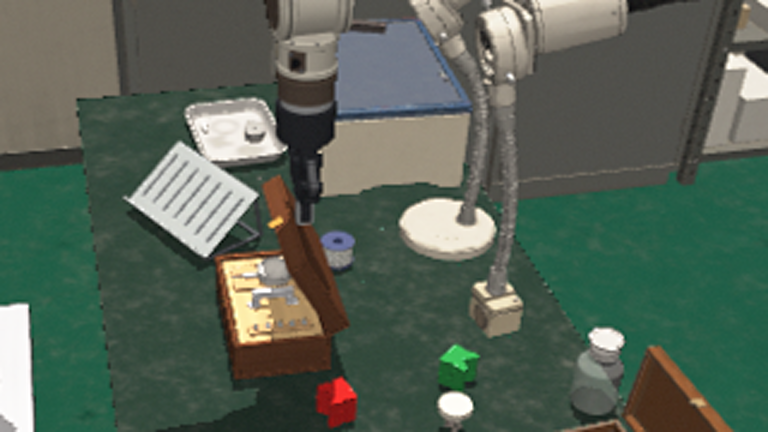

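Lid swings with 3–4 N. Continue.

apply_moves(targets=[0.025,0.048,0,0,0,0,0,0.042,0.085,0,0,0,0,0,0.062,0.12,0,0,0,0,0,0.084,0.154,0,0,0,0,0,0.11,0.185,0,0,0,0,0,0.137,0.214,0,0,0,0,0,0.168,0.24,0,0,0,0,0,0.2,0.263,0,0,0,0,0,0.235,0.283,0,0,0,0,0,0.27,0.3,0,0,0,0,0,0.308,0.315,0,0,0,0,0,0.308,0.315,0,0,0,0,0])

```text
clock: 32.47
eef_pos: [0.4391, 0.039, 0.0907]
tool_rot: [-0.49, 0.51, 0.492, 0.508]
ft_force: [-0.2, 0.7, -0.2]
grip_width: 0.0
```

Run:
```python
from lid import *
plan((10,5,0,-2))
im,d,p,T=cam('side');save('s3',im[80:260,200:520],2.4)
```

```text
t32.47 pos [439.1  39.   90.7] zyaw 87.97 xaxis [-0.003 -0.001 -1.   ] j [  5.1  14.2 -21.8  54.2  -0.    7.1] F [-0.2  0.7 -0.2] w 0.0
u -37.22232342297269
10 -30.8 103.1 [-0.049 -0.026 -0.001]
5 -34.3 93.7 [-0.012 -0.012 -0.001]
0 -37.0 84.0 [ 0.027 -0.001 -0.001]
-2 -37.8 80.1 [ 0.043  0.002 -0.001]
```

View pics/s3.png

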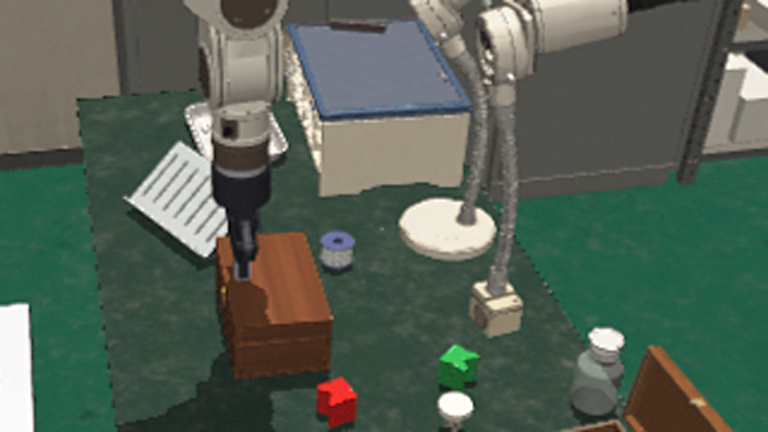

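apply_moves(targets=[0.01,0,0,0,0,0,0,0.018,0,0,0,0,0,0,0.024,0,0,0,0,0,0,0.028,0,0,0,0,0,0,0.028,0,0,0,0,0,0])

```text
clock: 32.93
eef_pos: [0.4409, 0.039, 0.0859]
tool_rot: [-0.491, 0.509, 0.491, 0.509]
ft_force: [-5.1, -0.3, 14.8]
grip_width: 0.0005
```

apply_moves(targets=[-0.05,0,0,0,0,0,0,-0.2,0,0,0,0,0,0,-0.35,0,0,0,0,0,0,-0.5,0.1,0,0,0,0,0,-0.6,0.3,0,0,0,0,0,-0.6,0.3,0,0,0,0,0,-0.6,0.3,0,0,0,0,0])

```text
clock: 33.52
eef_pos: [0.3646, 0.0418, 0.2369]
tool_rot: [-0.492, 0.508, 0.49, 0.509]
ft_force: [0.4, -0.3, -0.5]
grip_width: -0.0001
```

Run:
```python
from h import *
st()
for n in('wrist','side','scene'):
    im,d,p,T=cam(n);P=cloud(d,p,T)
    if n=='wrist': P[300:]=np.nan;save('w30',im)
    if n=='side': save('s4',im[110:330,220:460],3)
    q=P.reshape(-1,3)*1000;q=q[np.isfinite(q[:,0])&(abs(q[:,0]-476)<55)&(abs(q[:,1]-37.5)<90)&(q[:,2]>70)&(q[:,2]<110)]
    A=np.c_[q[:,:2],np.ones(len(q))];s=np.linalg.lstsq(A,q[:,2],rcond=None)[0];print(n,len(q),'z med',np.median(q[:,2]).round(1),'tilt deg',np.degrees(s[:2]).round(2))
```

```text
t33.52 pos [364.6  41.8 236.9] zyaw 87.98 xaxis [ 0.003 -0.    -1.   ] j [  6.6  -1.7 -16.5  75.1  -0.    8.6] F [ 0.4 -0.3 -0.5] w -0.1
wrist 5270 z med 86.6 tilt deg [-0.09  0.01]
side 1138 z med 85.3 tilt deg [ 0.04 -0.02]
scene 1254 z med 87.4 tilt deg [-0.03 -0.01]
```

View pics/s4.png

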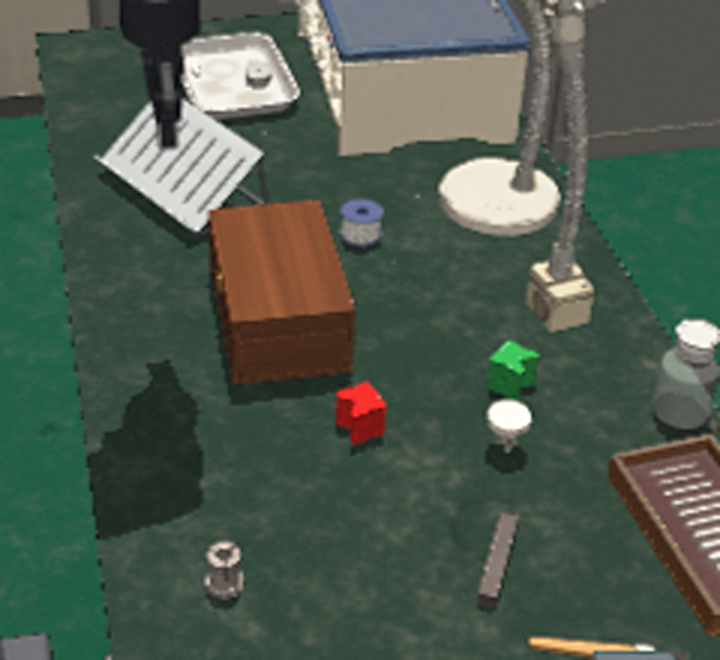

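View pics/w30.png

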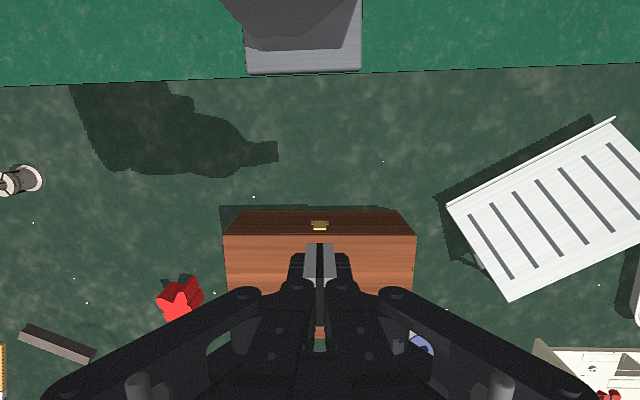

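Lid shut and level at 86 mm, everything else in place. Handing in.

Run:
```python
from h import *
print(bot.job_done()); st()
```

```text
the job is handed in; nothing more can be done
None
the job is handed in; nothing more can be done
```

The gauging case is packed and shut, and I handed the job in at about 33.7 s of the 72 s allowed. The work was done in the order asked: V-block upright in the square nest, bored block in the long nest, insert on the corner posts, gauge in its nest, lid shut.

| Item | Last check | Expected |
|---|---|---|
| V-block top | 47.0 mm | 46 mm |
| Bored block top | 44.6 mm | 44 mm |
| Insert plate, upper face | 53.6 mm, level to within about 0.03° | 53 mm |
| Gauge dial | 69.4 mm, stem in its channel | about 69.6 mm |
| Lid top | 86.6 / 85.3 / 87.4 mm (wrist, side and scene cameras), tilt under 0.1° | 86 mm |

- **Height offsets:** the wrist camera's heights of the parts read 0.6 to 1 mm high, within the stated 2 mm calibration.
- **Forces:** the highest wrist force I read was about 16 N, while pressing the lid shut. I only had readings at the end of each move.
- **Left alone:** I did not touch the collet, jar, spool, square bar or the red and green look-alikes. They looked unmoved in the last pictures, but I did not re-measure them.
- **Failed or disagreeing checks:** one circle fit put the held gauge about 1.5 mm off centre. The measured end-to-end length of the gauge contradicted it, and so did the final seating, so I used the length. My check of the dial's tilt after placing gave no usable result, so that it lies flat rests on its height and the picture.

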